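# Put two attenuators away under the cantilever tray

### The job

Put the two colour-banded attenuators away in the accessory box: swing its cantilever tray up and back by the orange tab until it stays fully open, then stand the red-banded one in the red-edged pocket and the blue-banded one in the blue-edged pocket underneath, both upright and right down on the pocket floor. Then swing the tray gently all the way down until the box is shut, without letting it drop, and leave the white-banded attenuator and the other things on the desk where they are.

Things in the scene. Friction and masses are not known exactly. Their poses are not given: they have to be found in the camera images.
- case: Grey accessory box, fixed, 190 (x) x 240 (y) x 70 mm high, walls 5 mm, open top. Origin under its centre; x from its front (robot's side) to its rear, y left, z up. Black foam fills its floor, foam top 24 mm above the desk, with two square pockets. Red and blue tabs on its front are in line with the pockets of that colour; steel links run along its two sides.
- pocket_red (a point): Centre of the floor of the red-edged pocket, 6 mm above the desk: a 40 x 40 mm square hole, 18 mm deep, in the foam; 40 mm behind (+x) and 45 mm left (+y) of the box's centre, 135 mm behind its front face. Hidden by the tray until that is raised. Axes as the box.
- pocket_blue (a point): The same for the blue-edged pocket, 40 mm behind (+x) and 45 mm right (-y) of the box's centre. Axes as the box.
- tray: Blue tray, 170 x 240 x 35 mm deep, about 0.4 kg, always level; shut, its underside is 72 mm above the desk. Fully open, its underside is 183 mm up and its front edge 10 mm behind (+x) the pockets' centres, so a gripper cannot stand upright over a pocket: it must lean 25 to 45 degrees, in from the front, fingers to +x and down. Origin: front link pin, 10 mm behind its front, 20 mm under it.
- tray_tab (a point): Grip point of the orange tab on the tray: an upright block 36 mm long (box x), 14 mm thick (box y), its top 16 mm above this point, the tray's rim 21 mm below, the tray's inner floor 53 mm below. Pinch it across its thickness. 23 mm behind the tray's front edge; 128 mm above the desk when shut. 50 mm on either side of it is clear. Axes as the box.
- cantilever (a joint): Tray link angle, rad: 0 shut, 1.83 fully open at its stop. The tray does not turn: from its shut position each point of it moves 115*(1-cos q) mm to the rear (box +x) and 115*sin q mm up (fully open: 145 back, 111 up). Past about 1.5 it stays open when let go; below about 1.25, let go, it falls shut.
- att_red_mid (a point): Centre, half-way up, of the red-banded attenuator, an upright metal cylinder 28 mm in diameter and 62 mm tall (the top 8 mm a brass connector 17 mm in diameter), about 90 g, loose on the desk; this point is 31 mm above its foot.
- att_blue_mid (a point): The same for the blue-banded attenuator.
- att_grey_mid (a point): The same for the white-banded attenuator, which is to be left alone. The three stand at least 80 mm apart, centre to centre.
- phone: Bystander: a black phone lying flat, 150 x 72 x 9 mm, origin under its centre.
- driver: Bystander: a screwdriver lying on the desk, about 200 mm long, x along it.
- flask: Bystander: an upright green flask 68 mm in diameter, 210 mm tall, origin under its centre.
- cup: Bystander: a white mug 76 mm in diameter, 95 mm tall, handle at its +y, origin under its centre.
- mouse: Bystander: a black computer mouse on a mouse pad, 35 mm tall, origin under its centre.

How it is judged:
By the outcome, as a careful person would: the job done as asked, in the order asked, and still so for the second after the job is handed in, with the robot touching nothing.
It also fails if it takes over 72 s, if anything falls off the work surface, if the arm or the gripper's body presses on something with over 40 N, if the wrist force passes 120 N, or if a joint passes its speed limit or range.

### The arm

A 6-joint arm with a two-finger parallel gripper is mounted at the origin on the work surface. World frame = base frame: x ahead of the robot, y to its left, z up, the work surface at z = 0. Lengths are in mm, angles in degrees, forces in N, time in s.
With the tool pointing down it reaches from about 400 to 925 mm from the base axis. Payload 3.4 kg.
Tool frame: the origin (TCP) lies midway between the tips of the shut fingers; the grasp point (between the pads) lies 19 mm behind it; z points along the fingers, y is the direction in which the jaws open and shut (so a half turn about z gives the same grasp; the last joint's range is limited). The gripper opens to 85 mm and grips with 20 to 120 N. Pads are 22 mm wide; open, the fingers measure 114 mm over their backs; the gripper's body (76 mm by 85 mm) begins 54 mm behind the grasp point. The pads swing forward as they close: fully open they stand 13 mm farther back than shut.
Start: joints at [58.929, 17.578, 86.31, -0, 76.112, -4.211], TCP at [259.817, 512.958, 231.305] pointing down, gripper open.
Joint ranges: [-179.03, 179.03], [-60, 130.46], [8.19, 133.38], [-81.62, 261.62], [5.75, 156.47], [-153.77, 153.77]. Speed limits (degrees/s): [147.25, 147.25, 180, 180, 180, 180].

### API

Orientations are given as a 3x3 rotation matrix whose columns are the frame's x, y, z axes.
In Python, from station import robot gives the robot as it stands. The module is installed in compiled form; this text tells all that it offers.
- The arm moves only by the tool arm_command, never from a script. Its argument "steps" is a list of rows, each a list of 2 entries, a list of its own where there are three numbers: the shift along the tool's x, y, z in mm, then the turn, a rotation vector about the tool's x, y, z in rad. A call has 1 to 20 rows; each row is the pose to reach, as a shift and turn from the pose commanded when the call began, along the tool's axes at that moment; what a row does not reach only later rows make up. A row lasts 1/10 s, in which the tool goes at most 50 mm and 8.59 degrees, less where a joint would pass 70% of its speed; a pose out of reach is approached as far as the arm can. A call with a gripper value outside its range is refused whole. "fingers" is the closure, from -1 (fully open) to 1 (shut), set as the call begins (left out, the last holds). The fingers move at their own pace and stop on an object; "newtons" is the grip in N (left out, the last holds). Time passes only in rows, so rows that repeat a pose let the fingers close. It gives the time, the measured TCP pose, the force and the opening at its end, in the units of the state.
- robot.get_state(): the state, without advancing time (a new reading comes with each control period).
- robot.camera(name): name is "side" or "top" or "wrist"; returns the picture (420x560x3 uint8, red, green, blue); there is no depth.
- robot.calibration(name): a dict with "camera_matrix" (3x3 intrinsics, pixels), "distortion" ([k1, k2, p1, p2, k3] as OpenCV has them; the pictures are not rectified), "rvec" (rotation vector, rad) and "tvec" (3), from world to camera coordinates, as OpenCV has them. Camera axes: x right, y down, z forward; pixel columns grow to the right and rows downward; lengths in mm; the calibration is good to about 2 mm. A picture is of the moment at which its call begins: read the wrist's pose just before it. calibration takes no time and is no camera call; for the wrist camera it gives the pose at the moment of the call.
- robot.close_job(): hands the job in, once; it reports no verdict.
The state is a dict: "t": time; "joints": joint angles; "qvel": joint speeds; "effort": joint torques, N m; "tcp_pos": TCP position; "ee_rot": TCP orientation; "ft_force": force on the tool from outside, world axes, zero at the start; "moment": the same for the moment, N m; "finger_gap": opening from 0.0 (shut) to 1.0 (fully open).
Only numpy, scipy, OpenCV 4.12 (cv2) and the standard library are available. Lean on these libraries where they do the work, as an engineer would, in place of code of your own. Each camera call takes 0.05 s, during which the arm holds its last target. There are 200 camera calls.

## Working session

There is one attempt and no reset: what is moved stays moved. The work goes in short steps, Python scripts to look and compute and a tool call to move; the robot and the scene stay as the last step left them, time stands still between calls to the robot, and variables do not carry over. Pictures are saved under pics/ and viewed, on a budget of 10 in all, crops included, one or two more only if the job needs it, and the job is handed in when it is done.

Besides the shell and the picture viewer there is one more tool, called after "Emit:" by a JSON object that holds its "api" and its "payload", one argument or row to a line. arm_command: Moves the arm, as the interface text tells. Its arguments: {"type":"object","properties":{"steps":{"type":"array","items":{"type":"array"}},"fingers":{"type":"number"},"newtons":{"type":"number"}},"required":["steps"]}

```bash
mkdir -p pics; python3 - <<'E'
from station import robot
import cv2,numpy as np
for n in("top","side"):
    im=robot.camera(n); cv2.imwrite(f"pics/{n}0.png",im[:,:,::-1])
    c=robot.calibration(n); R=cv2.Rodrigues(np.array(c["rvec"],float))[0]
    print(n,np.round(c["camera_matrix"],1).tolist(),c["distortion"],"pos",np.round(-R.T@np.array(c["tvec"]).ravel()),"fwd",R[2].round(2))
s=robot.get_state();print(s["t"],s["tcp_pos"],np.round(s["ee_rot"],3).tolist(),s["finger_gap"])
E
```

```text
top [[449.9, 0.0, 277.7], [0.0, 449.9, 213.8], [0.0, 0.0, 1.0]] [-0.07340079  0.          0.          0.          0.        ] pos [ 333.   -4. 1302.] fwd [ 0.13 -0.01 -0.99]
side [[532.1, 0.0, 283.8], [0.0, 532.1, 214.5], [0.0, 0.0, 1.0]] [0.06781716 0.         0.         0.         0.        ] pos [   91. -1090.  1416.] fwd [ 0.22  0.62 -0.75]
0.1 [259.4964143  512.42005608 230.47424247] [[-0.892, 0.452, -0.001], [0.452, 0.892, -0.002], [0.0, -0.002, -1.0]] 0.9947287622808035
```

View pics/top0.png

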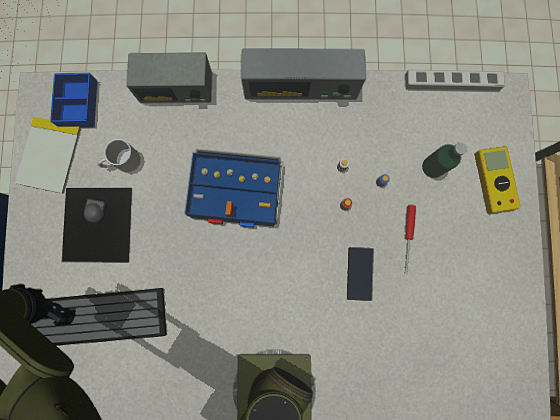

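View pics/side0.png

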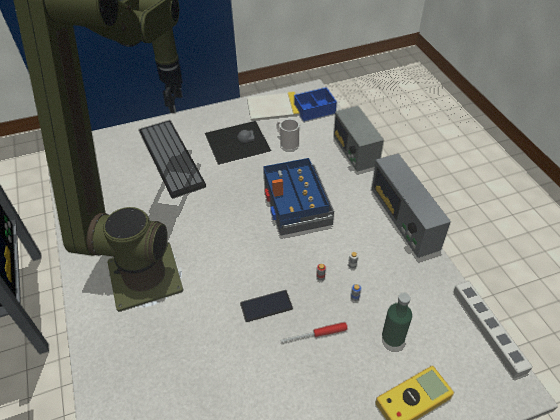

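The top view shows the tray at about (235,188) with its tab at (230,208). Red, blue and white attenuators are near (347,204), (383,181) and (344,166). The phone is at (360,274) and the flask at (445,160). The side view agrees: tab (277,187), red (321,271), blue (356,291), white (352,259).

```bash
cat > h.py <<'E'
from station import robot
import cv2,numpy as np
def cal(n):
    c=robot.calibration(n); K=np.array(c["camera_matrix"],float);d=np.array(c["distortion"],float)
    R=cv2.Rodrigues(np.array(c["rvec"],float))[0]; t=np.array(c["tvec"],float).ravel()
    return K,d,R,t
def ray(c,uv):
    K,d,R,t=c; p=cv2.undistortPoints(np.array(uv,float).reshape(-1,1,2),K,d).reshape(-1,2)
    v=np.c_[p,np.ones(len(p))]@R; return -R.T@t, v/np.linalg.norm(v,axis=1,keepdims=True)
def plane(c,uv,z):
    o,v=ray(c,uv); return o+v*((z-o[2])/v[:,2])[:,None]
def tri(c1,uv1,c2,uv2):
    o1,v1=ray(c1,uv1);o2,v2=ray(c2,uv2);v1=v1[0];v2=v2[0]
    s=np.linalg.lstsq(np.c_[v1,-v2],o2-o1,rcond=None)[0]
    a=o1+s[0]*v1;b=o2+s[1]*v2; return (a+b)/2,np.linalg.norm(a-b)
def proj(c,P):
    K,d,R,t=c; return cv2.projectPoints(np.array(P,float).reshape(-1,1,3),cv2.Rodrigues(R)[0],t,K,d)[0].reshape(-1,2)
def blobs(im,lo,hi,box=None,amin=4):
    hsv=cv2.cvtColor(im,cv2.COLOR_RGB2HSV)
    lo,hi=np.array(lo),np.array(hi)
    if lo[0]>hi[0]: m=cv2.inRange(hsv,lo,np.array([179,*hi[1:]]))|cv2.inRange(hsv,np.array([0,*lo[1:]]),hi)
    else: m=cv2.inRange(hsv,lo,hi)
    if box is not None:
        k=np.zeros_like(m);k[box[1]:box[3],box[0]:box[2]]=255;m&=k
    n,l,st,ce=cv2.connectedComponentsWithStats(m)
    return m,[(ce[i].round(1).tolist(),st[i].tolist()) for i in range(1,n) if st[i][4]>=amin]
E
python3 - <<'E'
from h import *
T=cv2.imread("pics/top0.png")[:,:,::-1].copy();S=cv2.imread("pics/side0.png")[:,:,::-1].copy()
for n,im,b in(("top",T,(180,140,420,230)),("side",S,(255,150,375,310))):
    for nm,lo,hi in(("orange/red",(172,110,70),(18,255,255)),("blue",(105,80,40),(130,255,255))):
        print(n,nm,blobs(im,lo,hi,b)[1])
ct=cal("top")
m,_=blobs(T,(100,110,40),(125,255,255),(175,140,295,240)); 
cn=max(cv2.findContours(cv2.morphologyEx(m,cv2.MORPH_CLOSE,np.ones((5,5))),0,2)[0],key=cv2.contourArea)
w=plane(ct,cn.reshape(-1,2),107)[:,:2].astype(np.float32); print(cv2.minAreaRect(w))
def mont(im,box,k): return cv2.resize(im[box[1]:box[3],box[0]:box[2]],None,fx=k,fy=k,interpolation=cv2.INTER_CUBIC)
a=mont(T,(180,145,290,230),5);b=mont(T,(330,150,400,220),4);c=mont(S,(310,240,370,310),4)
o=np.zeros((430+290,800,3),np.uint8)[:, :];o[:425,:550]=a
o2=np.zeros((600,800,3),np.uint8);o2[:300,:390]=cv2.resize(a,(390,300));o2[:280,400:680]=b;o2[305:585,400:640]=c
o2[305:600,:330]=cv2.resize(S[150:240,255:340],(330,295),interpolation=cv2.INTER_CUBIC)
cv2.imwrite("pics/m1.png",o2[:,:,::-1])
E
```

```text
top orange/red [([346.9, 202.6], [343, 198, 9, 10, 41]), ([228.5, 208.1], [225, 201, 8, 16, 84]), ([410.4, 217.1], [406, 205, 10, 25, 207]), ([214.9, 220.7], [208, 218, 15, 6, 65])]
top blue [([233.2, 187.9], [185, 152, 95, 73, 4963]), ([383.9, 179.0], [380, 174, 10, 10, 37]), ([377.9, 182.8], [377, 180, 4, 6, 9]), ([246.6, 223.9], [240, 221, 15, 7, 69])]
side orange/red [([277.6, 186.9], [272, 179, 11, 17, 158]), ([267.3, 194.1], [265, 188, 5, 13, 41]), ([320.8, 267.3], [317, 264, 8, 7, 26]), ([320.3, 276.1], [317, 275, 8, 3, 13])]
side blue [([296.2, 190.5], [264, 158, 65, 68, 2451]), ([273.2, 212.5], [271, 206, 6, 14, 51]), ([355.8, 288.8], [352, 285, 9, 7, 25]), ([354.9, 296.6], [351, 295, 9, 4, 19])]
((552.9050903320312, 109.25492858886719), (241.6678924560547, 188.8314208984375), 84.0250015258789)
```

View pics/m1.png

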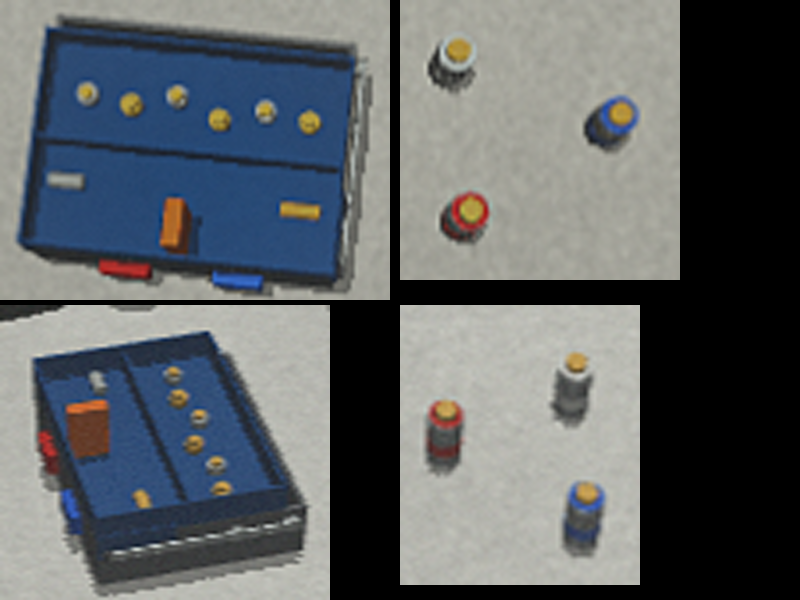

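The crops resolve the brass connector tops of all three attenuators and the orange tab. The box yaw is about -6°. Next I'll triangulate.

```bash
python3 - <<'E'
from h import *
ct,cs=cal("top"),cal("side")
P={"red":((347.1,201.9),(321.1,265.9)),"blue":((384.9,177.9),(356.1,286.1)),"white":((344.1,161.9),(353.6,253.6)),"ftabR":((214.9,220.7),(267.3,194.1)),"ftabB":((246.6,223.9),(273.2,212.5))}
for k,(a,b) in P.items():
    z=62 if k in("red","blue","white") else 0
    print(k,*[x.round(1) if hasattr(x,'round') else x for x in tri(ct,a,cs,b)],plane(ct,[a],z).round(1) if z else '',plane(cs,[b],z).round(1) if z else '')
# tab: bright top in both
for n,c,b in(("top",ct,(220,195,240,222)),("side",cs,(268,174,290,200))):
    im=cv2.imread(f"pics/{n}0.png")[:,:,::-1].copy(); m,_=blobs(im,(3,150,150),(18,255,255),b)
    ys,xs=np.nonzero(m); v=im[ys,xs].max(1); print(n,len(v),np.percentile(v,[5,25,50,75,95]))
    for t in(150,200,225): 
        k=v>t; print(t,k.sum(),np.c_[xs,ys][k].mean(0).round(1) if k.any() else'', plane(c,[np.c_[xs,ys][k].mean(0)],144).round(1) if k.any() else '')
s=robot.get_state(); R=np.array(s["ee_rot"]); print(s["tcp_pos"],R.tolist())
cw=cal("wrist"); print("wrist cam in tool",(R.T@(-cw[2].T@cw[3]-s["tcp_pos"])).round(1), (R.T@cw[2][2]).round(3), (R.T@cw[2][0]).round(3))
E
```

```text
red [ 526.7 -207.2   56.8] 1.6 [[ 526.7 -206.6   62. ]] [[ 524.2 -210.6   62. ]]
blue [ 594.9 -315.8   60.3] 1.7 [[ 595.4 -315.5   62. ]] [[ 593.4 -316.7   62. ]]
white [ 641.3 -201.    58.8] 1.7 [[ 641.4 -200.7   62. ]] [[ 639.1 -203.1   62. ]]
ftabR [477.  165.5  34.9] 0.5  
ftabB [467.6  75.6  34.3] 1.0  
top 57 [160.  174.  177.  182.  188.4]
150 57 [228.  207.4] [[499.6 117.4 144. ]]
200 0  
225 0  
side 26 [170.   197.75 202.   204.75 207.75]
150 26 [276.7 180.7] [[496.5 113.9 144. ]]
200 18 [276.8 180.6] [[496.7 114.  144. ]]
225 0  
[259.4964143  512.42005608 230.47424247] [[-0.8921154338395811, 0.4518065530250373, -0.0009441127316159123], [0.45180752213765046, 0.8921140304095104, -0.001587351988560505], [0.0001250801837737891, -0.001842658441820845, -0.9999982944809527]]
wrist cam in tool [  81.6    0.6 -141.7] [-0.319  0.001  0.948] [ 0.001  1.    -0.001]
```

```bash
cat >> h.py <<'E'
from scipy.spatial.transform import Rotation as Ro
YAW=-6.0
def Rt(yaw,lean=0):
    "tool: y along box-like y at yaw (deg), z down leaning to +x by lean deg"
    c,s=np.cos(np.radians(yaw)),np.sin(np.radians(yaw)); l=np.radians(lean)
    ex,ey=np.array([c,s,0]),np.array([-s,c,0]); z=np.sin(l)*ex-np.array([0,0,np.cos(l)])
    return np.c_[np.cross(ey,z),ey,z]
def rel(p,R,p0=None,R0=None):
    s=robot.get_state(); p0=np.array(s["tcp_pos"]) if p0 is None else np.array(p0); R0=np.array(s["ee_rot"]) if R0 is None else R0
    return (R0.T@(np.array(p)-p0)).round(1).tolist(),Ro.from_matrix(R0.T@R).as_rotvec().round(4).tolist()
E
python3 -c "
from h import *
print(rel([499,117,215],Rt(-6)))"
```

```text
([-392.3, -244.5, 15.9], [-0.0018, -0.0005, -0.3641])
```

Emit:
{"api": "arm_command", "payload": {
  "steps": [
    [[-392,-244.5,16],[-0.0018,0,-0.364]],
    [[-392,-244.5,16],[-0.0018,0,-0.364]],
    [[-392,-244.5,16],[-0.0018,0,-0.364]],
    [[-392,-244.5,16],[-0.0018,0,-0.364]],
    [[-392,-244.5,16],[-0.0018,0,-0.364]],
    [[-392,-244.5,16],[-0.0018,0,-0.364]],
    [[-392,-244.5,16],[-0.0018,0,-0.364]],
    [[-392,-244.5,16],[-0.0018,0,-0.364]],
    [[-392,-244.5,16],[-0.0018,0,-0.364]],
    [[-392,-244.5,16],[-0.0018,0,-0.364]],
    [[-392,-244.5,16],[-0.0018,0,-0.364]],
    [[-392,-244.5,16],[-0.0018,0,-0.364]],
    [[-392,-244.5,16],[-0.0018,0,-0.364]],
    [[-392,-244.5,16],[-0.0018,0,-0.364]]
  ],
  "fingers": -1,
  "newtons": 50
}}

```text
t: 1.5
tcp_pos: [498.2, 118.9, 215.3]
ee_rot: [[-0.995, 0.103, 0.0], [0.103, 0.995, 0.002], [0.0, 0.002, -1.0]]
ft_force: [0.8, -0.5, -0.7]
finger_gap: 0.999
```

```bash
python3 - <<'E'
from h import *
s=robot.get_state();c=cal("wrist");im=robot.camera("wrist");cv2.imwrite("pics/w1.png",im[:,:,::-1])
print(s["t"],s["tcp_pos"],np.round(s["qvel"],1))
m,b=blobs(im,(3,150,90),(18,255,255),amin=100);print(b)
for ce,st in b: print(plane(c,[ce],144).round(1))
for nm,lo,hi in(("red",(172,120,60),(4,255,255)),("blue",(112,150,90),(122,255,255))):
  print(nm,[(x,plane(c,[x[0]],35).round(1)) for x in blobs(im,lo,hi,amin=150)[1]])
E
```

```text
1.5 [498.23660394 118.89303859 215.28998278] [ 0.1 -0.  -0.1 -0.2  0.  -0.2]
[([279.6, 217.6], [269, 183, 22, 69, 1457])]
[[492.8 119.7 144. ]]
red [(([330.9, 154.6], [307, 146, 50, 18, 853]), array([[476.8, 167.3,  35. ]]))]
blue []
```

View pics/w1.png

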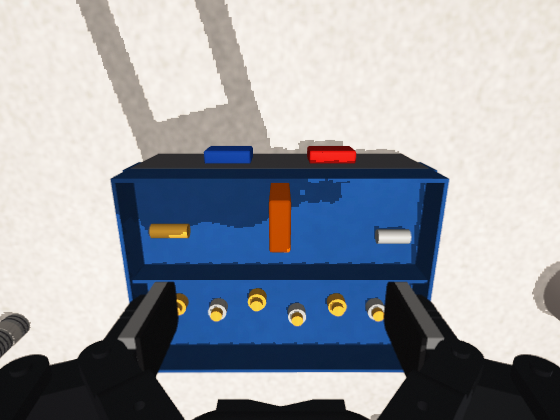

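The wrist view shows the tab's top face at about (280,225), spanning rows 199–251. The tray's front rim corners are (112,179) and (448,178), and the red and blue front tabs are at (331,155) and (229,155).

```bash
python3 - <<'E'
from h import *
c=cal("wrist");s=robot.get_state()
im=cv2.imread("pics/w1.png")[:,:,::-1].copy()
hsv=cv2.cvtColor(im,cv2.COLOR_RGB2HSV)
print([hsv[r,280].tolist() for r in range(184,254,6)])
print("top face ends",plane(c,[(280.5,199),(280.5,251),(270,225),(291,225)],144).round(1).tolist())
p=plane(c,[(112,179),(448,178)],107);print(p.round(1).tolist(),np.degrees(np.arctan2(-(p[1]-p[0])[0],(p[1]-p[0])[1])),np.linalg.norm(p[1]-p[0]))
m,b=blobs(im,(110,100,60),(125,255,255),(200,140,260,166),20);print(b)
# tips pos of tool vs. tab
print(rel([497,118,109],Rt(-6)))
E
```

```text
[[11, 246, 116], [11, 251, 116], [11, 251, 118], [12, 254, 188], [12, 254, 196], [12, 254, 194], [12, 255, 195], [12, 255, 194], [12, 254, 193], [12, 255, 193], [12, 255, 193], [12, 252, 191]]
top face ends [[480.9, 121.4, 144.0], [515.7, 117.9, 144.0], [497.2, 113.1, 144.0], [498.6, 126.3, 144.0]]
[[465.2, 3.9, 107.0], [488.7, 239.5, 107.0]] -5.695785206611204 236.790385785657
[([228.2, 154.6], [204, 146, 49, 18, 848])]
([1.3, -1.2, 106.3], [0.002, 0.0001, 0.002])
```

Emit:
{"api": "arm_command", "payload": {
  "steps": [
    [[0,1,40],[0.002,0,0.002]],
    [[0,1,70],[0.002,0,0.002]],
    [[0,1,95],[0.002,0,0.002]],
    [[0,1,104],[0.002,0,0.002]],
    [[0,1,104],[0.002,0,0.002]]
  ]
}}

```text
t: 2.05
tcp_pos: [498.0, 119.4, 110.3]
ee_rot: [[-0.994, 0.105, -0.003], [0.105, 0.994, -0.001], [0.003, -0.001, -1.0]]
ft_force: [-0.1, -0.2, -0.5]
finger_gap: 1.002
```

Emit:
{"api": "arm_command", "payload": {
  "steps": [
    [[0,0,0],[0,0,0]],
    [[0,0,0],[0,0,0]],
    [[0,0,0],[0,0,0]],
    [[0,0,0],[0,0,0]],
    [[0,0,0],[0,0,0]],
    [[0,0,0],[0,0,0]],
    [[0,0,0],[0,0,0]],
    [[0,0,0],[0,0,0]]
  ],
  "fingers": 1,
  "newtons": 50
}}

```text
t: 2.85
tcp_pos: [499.5, 118.4, 112.0]
ee_rot: [[-0.994, 0.106, 0.001], [0.106, 0.994, -0.001], [-0.001, -0.001, -1.0]]
ft_force: [-1.2, -1.6, 6.1]
finger_gap: 0.16
```

```bash
python3 - <<'E'
import numpy as np
# tool x = -box x, tool z = down
for q in np.linspace(0,1.83,21)[1:]: print(round(q,2),round(-115*(1-np.cos(q)),1),round(-115*np.sin(q),1))
E
```

```text
0.09 -0.5 -10.5
0.18 -1.9 -20.9
0.27 -4.3 -31.2
0.37 -7.6 -41.2
0.46 -11.8 -50.8
0.55 -16.9 -60.0
0.64 -22.8 -68.7
0.73 -29.5 -76.9
0.82 -36.8 -84.4
0.92 -44.9 -91.1
1.01 -53.5 -97.2
1.1 -62.6 -102.4
1.19 -72.2 -106.7
1.28 -82.1 -110.2
1.37 -92.3 -112.7
1.46 -102.7 -114.3
1.56 -113.2 -115.0
1.65 -123.8 -114.7
1.74 -134.2 -113.4
1.83 -144.5 -111.2
```

Emit:
{"api": "arm_command", "payload": {
  "steps": [
    [[-0.5,0,-10.5],[0,0,0]],
    [[-2,0,-21],[0,0,0]],
    [[-4.3,0,-31],[0,0,0]],
    [[-7.6,0,-41],[0,0,0]],
    [[-11.8,0,-51],[0,0,0]],
    [[-17,0,-60],[0,0,0]],
    [[-23,0,-69],[0,0,0]],
    [[-29.5,0,-77],[0,0,0]],
    [[-37,0,-84.5],[0,0,0]],
    [[-45,0,-91],[0,0,0]],
    [[-53.5,0,-97],[0,0,0]],
    [[-62.6,0,-102.4],[0,0,0]],
    [[-72,0,-107],[0,0,0]],
    [[-82,0,-110],[0,0,0]],
    [[-92,0,-113],[0,0,0]],
    [[-103,0,-114],[0,0,0]],
    [[-113,0,-115],[0,0,0]],
    [[-124,0,-114.7],[0,0,0]],
    [[-134,0,-113.4],[0,0,0]],
    [[-144,0,-111.2],[0,0,0]]
  ]
}}

```text
t: 4.85
tcp_pos: [643.9, 103.4, 223.1]
ee_rot: [[-0.994, 0.107, 0.002], [0.107, 0.994, -0.0], [-0.002, 0.0, -1.0]]
ft_force: [-4.7, -3.8, 5.7]
finger_gap: 0.157
```

Emit:
{"api": "arm_command", "payload": {
  "steps": [
    [[-1,0,0.4],[0,0,0]],
    [[-1,0,0.4],[0,0,0]],
    [[-1,0,0.4],[0,0,0]]
  ]
}}

```text
t: 5.15
tcp_pos: [643.6, 103.5, 223.2]
ee_rot: [[-0.994, 0.107, 0.001], [0.107, 0.994, -0.0], [-0.001, -0.0, -1.0]]
ft_force: [-3.8, -4.8, 4.6]
finger_gap: 0.154
```

Emit:
{"api": "arm_command", "payload": {
  "steps": [
    [[0,0,0],[0,0,0]],
    [[0,0,0],[0,0,0]],
    [[0,0,0],[0,0,0]],
    [[0,0,0],[0,0,0]],
    [[0,0,0],[0,0,0]],
    [[0,0,-30],[0,0,0]],
    [[0,0,-70],[0,0,0]],
    [[0,0,-90],[0,0,0]],
    [[0,0,-90],[0,0,0]]
  ],
  "fingers": -1
}}

```text
t: 6.05
tcp_pos: [645.5, 103.9, 316.6]
ee_rot: [[-0.994, 0.107, 0.009], [0.107, 0.994, 0.001], [-0.009, 0.002, -1.0]]
ft_force: [0.6, 0.2, -0.6]
finger_gap: 0.998
```

```bash
python3 - <<'E'
from h import *
s=robot.get_state();print(s["t"],s["tcp_pos"],s["finger_gap"]);print(rel([505,118,194],Rt(-6,32)),rel([540,114,300],Rt(-6,10)))
im=robot.camera("top");cv2.imwrite("pics/t2.png",im[:,:,::-1])
E
```

```text
6.05 [645.50263173 103.87662811 316.56507615] 0.9980698625529972
([142.2, -1.1, 121.4], [0.0011, -0.55, -0.0024]) ([106.1, -1.2, 15.7], [0.0015, -0.166, -0.0021])
```

Emit:
{"api": "arm_command", "payload": {
  "steps": [
    [[50,0,0],[0,-0.1,0]],
    [[95,0,16],[0,-0.2,0]],
    [[120,-1,50],[0,-0.35,0]],
    [[135,-1,90],[0,-0.5,0]],
    [[142,-1,121.4],[0.001,-0.55,-0.002]],
    [[142,-1,121.4],[0.001,-0.55,-0.002]],
    [[142,-1,121.4],[0.001,-0.55,-0.002]],
    [[142,-1,121.4],[0.001,-0.55,-0.002]]
  ]
}}

```text
t: 6.9
tcp_pos: [502.3, 117.9, 190.4]
ee_rot: [[-0.848, 0.104, 0.519], [0.088, 0.995, -0.056], [-0.522, -0.002, -0.853]]
ft_force: [1.2, 0.1, 0.8]
finger_gap: 1.003
```

```bash
python3 - <<'E'
from h import *
s=robot.get_state();c=cal("wrist");im=robot.camera("wrist");cv2.imwrite("pics/w2.png",im[:,:,::-1])
np.savez("w2.npz",K=c[0],d=c[1],R=c[2],t=c[3])
print(s["t"],s["tcp_pos"],np.round(s["qvel"],1))
for nm,lo,hi in(("red",(172,120,60),(4,255,255)),("blue",(105,120,60),(125,255,255))):
  print(nm,[(x,plane(c,[x[0]],24).round(1)) for x in blobs(im,lo,hi,amin=100)[1]])
E
```

```text
6.9 [502.29951939 117.86669525 190.43808702] [-0.6 -0.3 -4.3  0.   0.   0.1]
red [(([351.4, 48.1], [318, 29, 69, 39, 2412]), array([[482.3, 168.9,  24. ]])), (([327.6, 180.8], [301, 166, 58, 37, 1406]), array([[609.2, 152.3,  24. ]]))]
blue [(([211.1, 48.2], [176, 30, 69, 38, 2388]), array([[472.5,  73.8,  24. ]])), (([235.0, 180.8], [205, 166, 57, 37, 1349]), array([[600.1,  64.4,  24. ]])), (([279.9, 381.3], [156, 357, 250, 63, 11436]), array([[1276.4,   36.4,   24. ]]))]
```

View pics/w2.png

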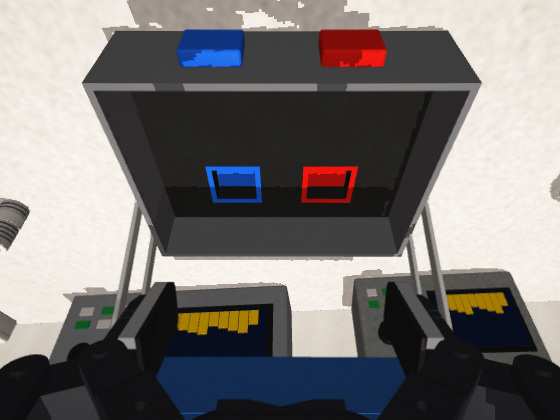

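The tray is fully open, and the red pocket frame (330,184) and blue pocket frame (233,184) are clearly visible in the foam. I'll rectify those frames on the z=24 plane.

```bash
python3 - <<'E'
from h import *
f=np.load("w2.npz");c=(f["K"],f["d"],f["R"],f["t"])
im=cv2.imread("pics/w2.png")[:,:,::-1].copy()
ce={}
for nm,lo,hi,b in(("red",(172,120,60),(4,255,255),(290,150,370,210)),("blue",(105,120,60),(125,255,255),(195,150,275,210))):
    m,_=blobs(im,lo,hi,b); cn=max(cv2.findContours(m,0,2)[0],key=cv2.contourArea)
    w=plane(c,cn.reshape(-1,2),24)[:,:2].astype(np.float32); r=cv2.minAreaRect(w); print(nm,r); ce[nm]=np.array(r[0])
d=ce["red"]-ce["blue"];print(d,np.linalg.norm(d),"yaw",np.degrees(np.arctan2(-d[0],d[1])))
# top view check
ct=cal("top");T=cv2.imread("pics/t2.png")[:,:,::-1].copy()
for nm,lo,hi in(("red",(172,120,60),(4,255,255)),("blue",(105,120,60),(125,255,255))):
    print(nm,[(x,plane(ct,[x[0]],24).round(1).tolist()) for x in blobs(T,lo,hi,(190,140,290,230),8)[1]])
tz=Rt(-6,32)[:,2]; g=np.array([526,-208,44])+22*tz-100*tz; print(tz,g,rel(g,Rt(-6,32)),rel([490,-80,190],Rt(-6,32)))
E
```

```text
red ((614.941650390625, 152.54042053222656), (51.146644592285156, 49.751853942871094), 84.13357543945312)
blue ((605.7437133789062, 62.939903259277344), (50.5210075378418, 49.76103973388672), 84.15008544921875)
[ 9.19793701 89.60051727] 90.07138691533298 yaw -5.861164774761655
red [(([221.5, 169.8], [213, 164, 19, 12, 162]), [[627.2, 150.3, 24.0]])]
blue [(([209.7, 146.5], [190, 140, 46, 16, 518]), [[697.0, 186.1, 24.0]]), (([265.6, 149.7], [249, 140, 34, 22, 535]), [[687.1, 22.4, 24.0]]), (([256.6, 176.9], [252, 168, 10, 19, 151]), [[606.0, 48.2, 24.0]]), (([252.1, 224.4], [251, 223, 3, 4, 11]), [[467.7, 60.4, 24.0]])]
[ 0.52701631 -0.05539165 -0.8480481 ] [ 484.89272774 -203.67945158  110.1477515 ] ([30.4, -322.0, 77.5], [-0.0009, -0.0064, 0.0]) ([-4.8, -198.5, 5.3], [-0.0009, -0.0064, 0.0])
```

Emit:
{"api": "arm_command", "payload": {
  "steps": [
    [[0,-50,2],[0,-0.006,0]],
    [[0,-100,5],[0,-0.006,0]],
    [[-4,-150,8],[0,-0.006,0]],
    [[0,-200,20],[0,-0.006,0]],
    [[10,-245,40],[0,-0.006,0]],
    [[20,-285,55],[0,-0.006,0]],
    [[30,-322,77.5],[0,-0.006,0]],
    [[30,-322,77.5],[0,-0.006,0]],
    [[30,-322,77.5],[0,-0.006,0]],
    [[30,-322,77.5],[0,-0.006,0]]
  ]
}}

```text
t: 7.95
tcp_pos: [495.4, -202.9, 126.9]
ee_rot: [[-0.857, 0.127, 0.498], [0.104, 0.992, -0.075], [-0.504, -0.013, -0.864]]
ft_force: [1.2, -0.4, -0.3]
finger_gap: 0.999
```

```bash
cat >> h.py <<'E'
def brass(name,col):
    "wrist picture: centres of brass tops on plane z=62, with coloured band hints"
    s=robot.get_state();c=cal("wrist");im=robot.camera("wrist");cv2.imwrite(f"pics/{name}.png",im[:,:,::-1])
    print(s["t"],np.round(s["tcp_pos"],1))
    lo,hi={"red":((172,120,60),(6,255,255)),"blue":((105,100,50),(125,255,255))}[col]
    print(col,[(x,plane(c,[x[0]],40).round(1).tolist()) for x in blobs(im,lo,hi,amin=80)[1]])
    print("brass",[(x,plane(c,[x[0]],60).round(1).tolist()) for x in blobs(im,(14,100,80),(30,255,255),amin=80)[1]])
    np.savez(name+".npz",K=c[0],d=c[1],R=c[2],t=c[3])
E
python3 -c "
from h import *
brass('w3','red')"
```

```text
7.95 [ 495.4 -202.9  126.9]
red [(([16.1, 168.2], [0, 125, 45, 71, 1641]), [[485.9, -368.0, 40.0]]), (([284.0, 159.7], [264, 151, 41, 27, 428]), [[498.2, -201.5, 40.0]]), (([283.1, 203.3], [263, 193, 41, 26, 428]), [[536.9, -206.8, 40.0]])]
brass [(([283.3, 215.7], [271, 206, 26, 20, 380]), [[526.7, -205.3, 60.0]]), (([157.7, 279.0], [150, 274, 20, 11, 106]), [[592.3, -313.6, 60.0]]), (([306.9, 301.0], [298, 293, 19, 14, 158]), [[641.7, -198.8, 60.0]]), (([499.8, 358.8], [485, 356, 25, 8, 93]), [[800.3, 6.6, 60.0]])]
```

View pics/w3.png

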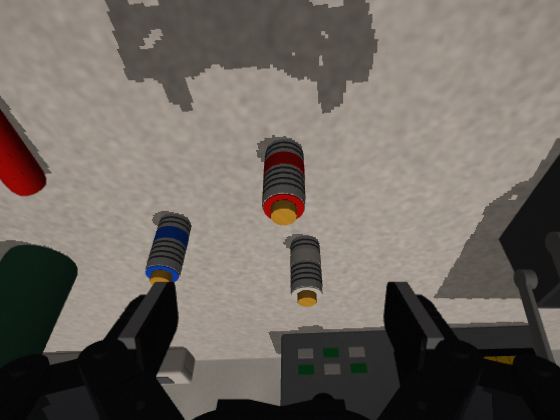

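The red attenuator's brass top is at (283,216), and the jaws straddle it with room to spare. The arm had not settled yet, so I'll let it finish and then go in.

Emit:
{"api": "arm_command", "payload": {
  "steps": [
    [[0,0,0],[0,0,0]],
    [[0,0,0],[0,0,0]],
    [[0,0,0],[0,0,0]]
  ]
}}

```text
t: 8.3
tcp_pos: [492.6, -196.4, 125.9]
ee_rot: [[-0.86, 0.118, 0.496], [0.097, 0.993, -0.07], [-0.501, -0.012, -0.866]]
ft_force: [0.3, -0.2, -0.5]
finger_gap: 1.005
```

```bash
python3 - <<'E'
from h import *
R=Rt(-6,32);tz=R[:,2]
s=robot.get_state();print(s["tcp_pos"],np.round(s["qvel"],1))
print(rel(np.array([526.5,-206,44])+22*tz,R))
E
```

```text
[ 492.57825838 -196.37326107  125.88855048] [ 0.4 -0.2  0.7 -0.  -0.2  0.1]
([10.1, -4.2, 110.4], [-0.0175, -0.0343, -0.0058])
```

Emit:
{"api": "arm_command", "payload": {
  "steps": [
    [[10,-4,20],[-0.0175,-0.034,-0.006]],
    [[10,-4,50],[-0.0175,-0.034,-0.006]],
    [[10,-4,80],[-0.0175,-0.034,-0.006]],
    [[10,-4,100],[-0.0175,-0.034,-0.006]],
    [[10,-4,110.4],[-0.0175,-0.034,-0.006]],
    [[10,-4,110.4],[-0.0175,-0.034,-0.006]],
    [[10,-4,110.4],[-0.0175,-0.034,-0.006]]
  ]
}}

```text
t: 9.0
tcp_pos: [557.2, -199.7, 56.0]
ee_rot: [[-0.877, 0.127, 0.463], [0.104, 0.992, -0.076], [-0.469, -0.019, -0.883]]
ft_force: [0.6, 0.6, 0.8]
finger_gap: 1.001
```

Emit:
{"api": "arm_command", "payload": {
  "steps": [
    [[0,0,0],[0,0,0]],
    [[0,0,0],[0,0,0]],
    [[0,0,0],[0,0,0]],
    [[0,0,0],[0,0,0]],
    [[0,0,0],[0,0,0]],
    [[0,0,0],[0,0,0]],
    [[0,0,0],[0,0,0]]
  ],
  "fingers": 1,
  "newtons": 40
}}

```text
t: 9.7
tcp_pos: [557.4, -200.6, 56.1]
ee_rot: [[-0.877, 0.128, 0.464], [0.104, 0.992, -0.077], [-0.47, -0.019, -0.883]]
ft_force: [0.3, -0.3, 0.3]
finger_gap: -0.0
```

```bash
python3 - <<'E'
from h import *
R=Rt(-6,32);tz=R[:,2]
s=robot.get_state();p=np.array(s["tcp_pos"]);print(p,s["finger_gap"])
off=p-np.array([526.5,-206,0]);print("tcp - foot",off)
# pocket targets, TCP for foot at height z over pocket floor
R=Rt(-5.9,32)
a=np.array([614.9,152.5,6])+off
w1=a+[0,0,30]; w0=w1-150*R[:,2]
print("lift",rel(p+[0,0,60],R),"w0",w0,rel(w0,R),"w1",w1,rel(w1,R,w0,R),"a",a,rel(a,R,w1,R))
E
```

```text
[ 557.37579401 -200.61930978   56.09177322] -0.00040660667498882124
tcp - foot [30.87579401  5.38069022 56.09177322]
lift ([-28.2, -1.2, -53.0], [-0.0297, -0.0697, -0.0127]) w0 [566.70896626 166.05145203 219.29898765] ([-46.6, 361.6, -168.1], [-0.0297, -0.0697, -0.0127]) w1 [645.77579401 157.88069022  92.09177322] ([-0.0, -0.0, 150.0], [0.0, 0.0, 0.0]) a [645.77579401 157.88069022  62.09177322] ([15.9, 0.0, 25.4], [0.0, 0.0, 0.0])
```

The fingers closed on air because the arm stopped short of the pose. I'll check the joint limits.

```bash
python3 - <<'E'
from h import *
s=robot.get_state();print(np.round(s["joints"],2))
E
python3 -c "
from h import *
brass('w4','red')"
```

```text
[ -29.79   23.77  119.85   44.06   13.58 -153.71]
9.7 [ 557.4 -200.6   56.1]
red [(([261.9, 160.1], [229, 146, 64, 42, 1156]), [[500.2, -199.7, 40.0]]), (([257.0, 228.3], [223, 213, 68, 41, 1128]), [[537.0, -208.0, 40.0]])]
brass [(([255.1, 245.0], [234, 224, 43, 41, 1389]), [[523.4, -205.0, 60.0]]), (([80.7, 336.7], [65, 324, 33, 25, 573]), [[591.2, -311.2, 60.0]])]
```

Joint 6 is at its limit: with the lean, joint 5 is nearly straight and joints 4 and 6 wind up. I'll retract and lean along the arm's own azimuth instead, and fit the arm's kinematics from joint readings so I can check poses before commanding them.

```bash
python3 - <<'E'
from h import *
s=robot.get_state();R=np.array(s["ee_rot"]);p=np.array(s["tcp_pos"])
np.savez("s_b.npz",q=s["joints"],p=p,R=R)
print(rel(p-100*R[:,2],R),rel([500,-195,200],Rt(-21,0)))
E
```

```text
([-0.0, -0.0, -100.0], [0.0, 0.0, 0.0]) ([-16.7, -4.6, -154.1], [0.0392, 0.489, 0.2378])
```

Emit:
{"api": "arm_command", "payload": {
  "steps": [
    [[0,0,-40],[0,0,0]],
    [[0,0,-80],[0,0.05,0.02]],
    [[-5,0,-115],[0.01,0.15,0.07]],
    [[-10,0,-140],[0.02,0.25,0.12]],
    [[-17,-5,-154],[0.04,0.36,0.18]],
    [[-17,-5,-154],[0.04,0.489,0.238]],
    [[-17,-5,-154],[0.04,0.489,0.238]],
    [[-17,-5,-154],[0.04,0.489,0.238]],
    [[-17,-5,-154],[0.04,0.489,0.238]]
  ],
  "fingers": -1
}}

```text
t: 10.65
tcp_pos: [498.3, -194.4, 198.7]
ee_rot: [[-0.934, 0.358, -0.002], [0.358, 0.934, 0.001], [0.002, -0.0, -1.0]]
ft_force: [-1.2, 0.2, -1.0]
finger_gap: 1.0
```

```bash
cat > kin.py <<'E'
from h import *
from scipy.optimize import least_squares
def rx(a,ax): return Ro.from_euler(ax,a,degrees=True).as_matrix()
def fk(q,k):
    a1,h,L2,L3,e,L6=k
    A=rx(q[0],'z'); up=lambda ang:np.array([np.sin(np.radians(ang)),0,np.cos(np.radians(ang))])
    w=np.array([a1,0,h])+L2*up(q[1])+L3*up(q[1]+q[2])+e*up(q[1]+q[2]-90)
    M=A@rx(q[1]+q[2],'y')@rx(SG[0]*q[3],'z')@rx(q[4],'y')@rx(SG[1]*q[5]+OFF,'z')
    return A@w+L6*M[:,2],M
SG=[1,1];OFF=0
E
python3 - <<'E'
import kin; from kin import *
s=robot.get_state();np.savez("s_c.npz",q=s["joints"],p=s["tcp_pos"],R=s["ee_rot"]);print(np.round(s["joints"],2),s["tcp_pos"])
R0=np.array([[-0.892,0.452,0],[0.452,0.892,0],[0,0,-1.]])
D=[([58.929,17.578,86.31,0,76.112,-4.211],[259.8,513,231.3],R0)]+[(f["q"],f["p"],f["R"]) for f in map(np.load,("s_b.npz","s_c.npz"))]
for sg in((1,1),(1,-1),(-1,1),(-1,-1)):
  for off in(0,90,180,-90):
    kin.SG=sg;kin.OFF=off
    e=[np.degrees(np.linalg.norm(Ro.from_matrix(fk(q,[0]*6)[1].T@R).as_rotvec())) for q,p,R in D]
    if max(e)<30: print(sg,off,np.round(e,1))
E
```

```text
[-2.583e+01  1.606e+01  9.370e+01 -2.000e-02  7.036e+01 -9.484e+01] [ 498.29470528 -194.42898991  198.69514916]
(1, 1) 90 [0. 0. 0.]
```

```bash
python3 - <<'E'
import re
t=open("kin.py").read().replace("a1,h,L2,L3,e,L6=k","a1,h,L2,L3,e,L6,b=k").replace("np.array([a1,0,h])","np.array([a1,b,h])").replace("OFF=0","OFF=90")
t+='''
R0=np.array([[-0.892,0.452,0],[0.452,0.892,0],[0,0,-1.]])
def fit(files):
    D=[([58.929,17.578,86.31,0,76.112,-4.211],[259.8,513,231.3],R0)]+[(f["q"],f["p"],f["R"]) for f in map(np.load,files)]
    f=lambda k:np.r_[np.concatenate([fk(q,k)[0]-p for q,p,R in D]),0.003*(np.array(k)-[0,250,400,400,0,300,42])]
    r=least_squares(f,[0,250,400,400,0,300,42]);return r.x,r.fun
LIM=np.array([[-179.03,179.03],[-60,130.46],[8.19,133.38],[-81.62,261.62],[5.75,156.47],[-153.77,153.77]])
def ik(p,R,k,q0):
    f=lambda q:np.r_[fk(q,k)[0]-p,200*Ro.from_matrix(fk(q,k)[1].T@R).as_rotvec()]
    best=None
    for s in(q0,[q0[0],20,100,0,40,-90],[q0[0],20,100,60,30,-150],[q0[0],20,100,-60,30,-40],[q0[0],40,90,0,20,90]):
        r=least_squares(f,np.clip(s,LIM[:,0]+.1,LIM[:,1]-.1),bounds=(LIM[:,0],LIM[:,1]))
        if best is None or r.cost<best.cost: best=r
    return best.x,np.sqrt(2*best.cost)
'''
open("kin.py","w").write(t)
E
python3 - <<'E'
from kin import *
k,fun=fit(["s_b.npz","s_c.npz"]);np.save("k.npy",k);print(k.round(1),fun.round(2))
q0=[-20,20,100,0,40,-90]
for nm,c,h0 in(("red att",[526.5,-206],44),("blue att",[594.5,-315],44),("pock red",[614.9,152.5],50),("pock blue",[605.7,62.9],50)):
  for lean in(25,28,32,38,45):
    for yaw in(-35,-20,-6,5,15):
      R=Rt(yaw,lean);o=[]
      for st in(0,40,100):
        p=np.array([*c,h0])+(22-st)*R[:,2]; q,e=ik(p,R,k,q0); o.append((round(e,1),*q[3:].round(0).astype(int).tolist()))
      if max(x[0] for x in o)<2: print(nm,lean,yaw,o)
E
```

```text
[ 6.000e-01  1.940e+02  6.443e+02  4.165e+02 -1.089e+02  3.713e+02
  4.220e+01] [-0.01 -0.06  0.01  0.    0.02  0.    0.06 -0.02 -0.02  0.   -0.17  0.73
  0.05 -0.33  0.21  0.  ]
red att 25 -35 [(np.float64(0.0), -33, 10, -45), (np.float64(0.0), -23, 14, -56), (np.float64(0.0), -16, 22, -63)]
red att 25 -20 [(np.float64(0.0), 24, 8, -121), (np.float64(0.0), 15, 13, -112), (np.float64(0.0), 10, 21, -107)]
red att 28 -35 [(np.float64(0.0), -69, 7, -10), (np.float64(0.0), -41, 10, -37), (np.float64(0.0), -24, 17, -54)]
red att 32 -20 [(np.float64(0.0), 147, 8, 116), (np.float64(1.2), 116, 6, 146), (np.float64(0.0), 39, 8, -137)]
red att 38 -6 [(np.float64(0.0), 128, 24, 115), (np.float64(0.0), 116, 22, 125), (np.float64(0.0), 93, 22, 146)]
red att 38 5 [(np.float64(0.0), 103, 28, 125), (np.float64(0.0), 92, 28, 134), (np.float64(0.0), 75, 31, 149)]
red att 38 15 [(np.float64(0.0), 85, 32, 132), (np.float64(0.0), 76, 35, 139), (np.float64(0.0), 64, 39, 149)]
red att 45 15 [(np.float64(0.0), 97, 40, 115), (np.float64(0.0), 89, 41, 120), (np.float64(0.0), 77, 44, 129)]
blue att 25 -35 [(np
[... 4849 characters left out ...]
0), -33, 13, -47)]
pock blue 38 -35 [(np.float64(0.0), -80, 30, 35), (np.float64(0.0), -72, 32, 28), (np.float64(0.0), -62, 37, 20)]
pock blue 38 -20 [(np.float64(0.0), 253, 21, 46), (np.float64(1.5), 262, 21, 38), (np.float64(0.0), -77, 23, 18)]
pock blue 38 -6 [(np.float64(0.0), 210, 15, 70), (np.float64(0.0), 221, 12, 60), (np.float64(0.0), 254, 9, 27)]
pock blue 38 5 [(np.float64(0.0), 168, 15, 97), (np.float64(0.0), 164, 11, 102), (np.float64(0.8), 141, 6, 125)]
pock blue 38 15 [(np.float64(0.0), 135, 17, 118), (np.float64(0.0), 123, 15, 129), (np.float64(0.8), 97, 14, 154)]
pock blue 45 -20 [(np.float64(0.0), 233, 31, 68), (np.float64(0.0), 240, 30, 62), (np.float64(0.0), 254, 30, 51)]
```

```bash
cat >> kin.py <<'E'
K7=lambda:np.load("k.npy")
def path(poses,q0,n=8):
    "continuity check: poses (p,R) list; prints min j5, j4/j6 ranges and max joint step between"
    k=K7();q=np.array(q0);out=[]
    for (p,R),(p2,R2) in zip(poses,poses[1:]):
        rv=Ro.from_matrix(R.T@R2).as_rotvec()
        for t in np.linspace(0,1,n+1)[1:]:
            f=lambda x:np.r_[fk(x,k)[0]-(np.array(p)+(np.array(p2)-p)*t),200*Ro.from_matrix(fk(x,k)[1].T@R@Ro.from_rotvec(rv*t).as_matrix()).as_rotvec()]
            r=least_squares(f,np.clip(q,LIM[:,0]+.01,LIM[:,1]-.01),bounds=(LIM[:,0],LIM[:,1]));
            d=np.abs(r.x-q).max();q=r.x;out.append([np.sqrt(2*r.cost),d,*q])
        print(np.array(out[-1]).round(1).tolist(),"min j5",round(min(o[6] for o in out[-n:]),1),"maxstep",round(max(o[1] for o in out[-n:]),1),"err",round(max(o[0] for o in out[-n:]),1))
E
python3 - <<'E'
from kin import *
s=robot.get_state();L=27
def g(c,h0,yaw,st): R=Rt(yaw,L);return np.array([*c,h0])+(20-st)*R[:,2],R
up=lambda P,d:(P[0]+np.array([0,0,d]),P[1])
for yr,yp in((-55,-15),(-45,-15),(-55,-20)):
    print(yr,yp)
    a=g([526.5,-206],44,yr,0);b=g([614.9,152.5],50,yp,0)
    w1=up(b,30); w0=(w1[0]-130*w1[1][:,2],w1[1])
    a2=g([594.5,-315],44,yr,0);b2=g([605.7,62.9],50,yp,0);v1=up(b2,30);v0=(v1[0]-130*v1[1][:,2],v1[1])
    m=(np.array([480,-60,200.]),Rt((yr+yp)/2,L))
    path([(np.array(s["tcp_pos"]),np.array(s["ee_rot"])),g([526.5,-206],44,yr,100),a,up(a,80),m,w0,w1,b,w0,m,g([594.5,-315],44,yr,100),a2,up(a2,80),m,v0,v1,b2],s["joints"])
E
```

```text
-55 -15
[0.0, 16.3, -11.2, 16.4, 117.3, -36.9, 31.6, -17.0] min j5 31.6 maxstep 16.3 err 0.0
[0.0, 3.1, -15.3, 27.7, 118.8, -55.3, 20.6, -0.0] min j5 20.6 maxstep 3.1 err 0.0
[0.0, 2.0, -15.3, 19.2, 114.3, -35.5, 29.9, -21.8] min j5 21.6 maxstep 3.6 err 0.0
[0.0, 2.1, -0.9, 3.4, 117.3, -23.9, 38.9, -39.9] min j5 30.4 maxstep 2.5 err 0.0
[0.0, 2.1, 22.0, 13.8, 107.7, -25.6, 39.2, -35.7] min j5 38.9 maxstep 3.6 err 0.0
[0.0, 1.8, 18.0, 26.7, 109.7, -36.1, 24.8, -26.4] min j5 24.8 maxstep 2.0 err 0.0
[0.0, 1.0, 18.0, 29.6, 111.1, -42.5, 21.4, -19.5] min j5 21.4 maxstep 1.0 err 0.0
[0.0, 2.5, 22.0, 13.8, 107.7, -25.6, 39.2, -35.7] min j5 23.3 maxstep 3.3 err 0.0
[0.0, 3.6, -0.9, 3.4, 117.3, -23.9, 38.9, -39.9] min j5 38.9 maxstep 3.6 err 0.0
[0.0, 2.4, -22.0, 21.9, 106.9, -28.5, 31.3, -35.1] min j5 31.2 maxstep 3.5 err 0.0
[0.0, 1.5, -24.6, 31.8, 106.8, -37.9, 22.0, -26.7] min j5 22.0 maxstep 1.5 err 0.0
[0.0, 1.2, -24.6, 24.9, 102.9, -26.3, 31.1, -39.5] min j5 23.0 maxstep 2.1 err 0.0
[0.0, 4.2, -0.9, 3.4, 117.3, -23.9, 38.9, -39.9] min j5 30.8 maxstep 4.2 err 0.0
[0.0, 1.7, 11.0, 10.7,
[... 2162 characters left out ...]
9, 42.3, -28.1] min j5 26.5 maxstep 2.9 err 0.0
[0.0, 3.8, 0.1, 3.8, 116.8, -25.4, 40.2, -35.6] min j5 40.2 maxstep 3.8 err 0.0
[0.0, 2.4, -22.0, 21.9, 106.9, -28.5, 31.3, -35.1] min j5 31.3 maxstep 3.7 err 0.0
[0.0, 1.5, -24.6, 31.8, 106.8, -37.9, 22.0, -26.7] min j5 22.0 maxstep 1.5 err 0.0
[0.0, 1.2, -24.6, 24.9, 102.9, -26.3, 31.1, -39.5] min j5 23.0 maxstep 2.1 err 0.0
[0.0, 4.4, 0.1, 3.8, 116.8, -25.4, 40.2, -35.6] min j5 31.0 maxstep 4.4 err 0.0
[0.0, 1.3, 13.2, 11.5, 111.1, -24.5, 36.8, -39.6] min j5 36.8 maxstep 2.0 err 0.0
[0.0, 2.3, 9.3, 25.2, 113.4, -37.1, 21.6, -28.3] min j5 21.6 maxstep 2.3 err 0.0
[0.0, 1.3, 9.3, 28.3, 114.8, -45.5, 18.1, -19.4] min j5 18.1 maxstep 1.3 err 0.0
```

```bash
python3 -c "
from h import *
R=Rt(-55,27);p=np.array([525.5,-205.5,44])-80*R[:,2];print(p,rel(p,R))"
```

```text
[ 504.66813976 -175.74902032  115.28052194] ([0.6, 19.7, 83.4], [0.1392, -0.4592, 0.5828])
```

Emit:
{"api": "arm_command", "payload": {
  "steps": [
    [[0.6,20,10],[0.035,-0.115,0.146]],
    [[0.6,20,20],[0.05,-0.17,0.21]],
    [[0.6,20,35],[0.07,-0.23,0.29]],
    [[0.6,20,50],[0.09,-0.3,0.38]],
    [[0.6,20,65],[0.115,-0.38,0.48]],
    [[0.6,20,83],[0.139,-0.459,0.583]],
    [[0.6,20,83],[0.139,-0.459,0.583]],
    [[0.6,20,83],[0.139,-0.459,0.583]],
    [[0.6,20,83],[0.139,-0.459,0.583]],
    [[0.6,20,83],[0.139,-0.459,0.583]]
  ]
}}

```text
t: 11.65
tcp_pos: [507.0, -176.8, 117.8]
ee_rot: [[-0.51, 0.819, 0.263], [0.729, 0.574, -0.373], [-0.456, 0.001, -0.89]]
ft_force: [0.3, 0.4, 0.6]
finger_gap: 0.994
```

```bash
python3 -c "
from h import *
brass('w5','red')
s=robot.get_state();print(np.round(s['joints'],1),np.round(s['qvel'],1))
R=Rt(-55,27)
print(rel(np.array([525.5,-205.5,44])+20*R[:,2],R))"
```

```text
11.65 [ 507.  -176.8  117.8]
red [(([278.7, 181.0], [258, 172, 42, 26, 470]), [[510.7, -181.8, 40.0]]), (([278.2, 224.1], [258, 214, 42, 26, 429]), [[532.5, -213.8, 40.0]]), (([105.7, 279.2], [64, 254, 88, 48, 1830]), [[456.0, -347.9, 40.0]])]
brass [(([278.0, 235.7], [265, 222, 27, 25, 429]), [[526.0, -204.6, 60.0]]), (([414.8, 285.6], [407, 277, 15, 18, 152]), [[640.0, -193.3, 60.0]]), (([272.6, 331.2], [264, 323, 19, 14, 156]), [[595.3, -312.6, 60.0]]), (([181.7, 390.3], [157, 374, 45, 35, 1022]), [[591.6, -494.6, 60.0]])]
[-11.3  16.2 117.  -36.7  31.8 -17.2] [-0.1  0.2 -0.5 -0.5 -0.1  0.9]
([3.8, -1.6, 101.3], [0.0015, 0.0027, -0.0013])
```

Emit:
{"api": "arm_command", "payload": {
  "steps": [
    [[4,-0.8,30],[0,0.003,0]],
    [[4,-0.8,60],[0,0.003,0]],
    [[4,-0.8,85],[0,0.003,0]],
    [[4,-0.8,101],[0,0.003,0]],
    [[4,-0.8,101],[0,0.003,0]],
    [[4,-0.8,101],[0,0.003,0]]
  ]
}}

```text
t: 12.3
tcp_pos: [530.8, -212.5, 25.7]
ee_rot: [[-0.51, 0.82, 0.26], [0.731, 0.572, -0.371], [-0.453, 0.001, -0.891]]
ft_force: [0.3, 0.1, -0.2]
finger_gap: 1.001
```

Emit:
{"api": "arm_command", "payload": {
  "steps": [
    [[0,0,0],[0,0,0]],
    [[0,0,0],[0,0,0]],
    [[0,0,0],[0,0,0]],
    [[0,0,0],[0,0,0]],
    [[0,0,0],[0,0,0]],
    [[0,0,0],[0,0,0]],
    [[0,0,0],[0,0,0]]
  ],
  "fingers": 1,
  "newtons": 40
}}

```text
t: 13.0
tcp_pos: [530.8, -211.6, 26.2]
ee_rot: [[-0.51, 0.819, 0.261], [0.73, 0.573, -0.371], [-0.454, 0.001, -0.891]]
ft_force: [-1.6, 2.3, 5.5]
finger_gap: 0.315
```

```bash
python3 - <<'E'
from h import *
s=robot.get_state();p=np.array(s["tcp_pos"]);R0=np.array(s["ee_rot"]);print(p,s["finger_gap"])
# attenuator axis: in tool frame: y=0 (gripped). foot in tool frame
foot=np.array([526,-204.8,0.]); ft=R0.T@(foot-p); ft[1]=0; print("foot in tool",ft)
np.save("footR.npy",ft)
R=Rt(-18,27);b=np.array([614.9,152.5,6])-R@ft;w1=b+[0,0,30];w0=w1-120*R[:,2]
print("lift",rel(p+[0,0,80],R0,p,R0));p1=p+[0,0,80]
m=np.array([480,-60,210.]);Rm=Rt(-36,27)
print("m",m,rel(m,Rm,p1,R0),"w0",w0,rel(w0,R,m,Rm),"w1",w1,"b",b)
E
```

```text
[ 530.81773468 -211.64492316   26.16764196] 0.31491065657590733
foot in tool [19.33713208  0.         19.51616172]
lift ([-36.3, 0.1, -71.3], [0.0, 0.0, 0.0])
m [480. -60. 210.] ([89.6, 45.4, -162.1], [-0.1494, 0.0002, -0.2965]) w0 [571.04725848 166.74861945 169.08868458] ([71.7, 237.0, 9.4], [-0.1426, 0.0, -0.2799]) w1 [622.85973325 149.91372589  62.16790168] b [622.85973325 149.91372589  32.16790168]
```

Emit:
{"api": "arm_command", "payload": {
  "steps": [
    [[-18,0,-36],[0,0,0]],
    [[-36,0,-71],[0,0,0]],
    [[-36,0,-71],[0,0,0]]
  ]
}}

```text
t: 13.3
tcp_pos: [534.2, -212.2, 110.3]
ee_rot: [[-0.506, 0.819, 0.269], [0.73, 0.573, -0.372], [-0.459, 0.008, -0.888]]
ft_force: [1.0, 0.2, -0.7]
finger_gap: 0.311
```

```bash
python3 - <<'E'
from h import *
s=robot.get_state();print(s["tcp_pos"],s["finger_gap"])
ft=np.load("footR.npy");R=Rt(-18,27);b=np.array([614.9,152.5,6])-R@ft;w1=b+[0,0,30];w0=w1-120*R[:,2]
a=rel([480,-60,210],Rt(-36,27));z=rel(w0,R);print(a,z)
E
```

```text
[ 534.15832311 -212.23136171  110.25045835] 0.31105305333544225
([92.7, 43.7, -159.9], [-0.1446, 0.0074, -0.2991]) ([230.9, 247.9, -183.4], [-0.2882, 0.0085, -0.5785])
```

Emit:
{"api": "arm_command", "payload": {
  "steps": [
    [[20,10,-35],[-0.03,0,-0.06]],
    [[40,20,-70],[-0.06,0.003,-0.13]],
    [[60,30,-105],[-0.1,0.005,-0.2]],
    [[80,40,-140],[-0.12,0.006,-0.26]],
    [[93,44,-160],[-0.145,0.007,-0.3]],
    [[120,80,-165],[-0.17,0.007,-0.35]],
    [[146,120,-169],[-0.2,0.008,-0.4]],
    [[170,155,-173],[-0.23,0.008,-0.45]],
    [[194,190,-177],[-0.25,0.008,-0.5]],
    [[215,222,-181],[-0.27,0.008,-0.54]],
    [[231,248,-183.4],[-0.288,0.0085,-0.5785]],
    [[231,248,-183.4],[-0.288,0.0085,-0.5785]],
    [[231,248,-183.4],[-0.288,0.0085,-0.5785]],
    [[231,248,-183.4],[-0.288,0.0085,-0.5785]]
  ]
}}

```text
t: 14.7
tcp_pos: [566.8, 166.0, 163.2]
ee_rot: [[-0.853, 0.31, 0.421], [0.277, 0.951, -0.141], [-0.443, -0.004, -0.896]]
ft_force: [-1.0, 0.4, -0.3]
finger_gap: 0.316
```

```bash
python3 - <<'E'
from h import *
s=robot.get_state();print(s["tcp_pos"],np.round(s["joints"],1),s["finger_gap"],np.round(s["qvel"],1))
im=robot.camera("wrist");cv2.imwrite("pics/w6.png",im[:,:,::-1])
ft=np.load("footR.npy");R=Rt(-18,27);b=np.array([614.9,152.5,6])-R@ft;w1=b+[0,0,30]
print(rel(w1,R),rel(b,R))
E
```

```text
[566.84488283 165.99942728 163.15266415] [ 22.8  15.6 107.5 -27.2  39.8 -30.7] 0.31577233883784284 [-0.6 -0.7  0.   0.1 -0.2 -0.2]
([-7.0, 2.4, 116.6], [-0.0034, -0.0113, -0.0002]) ([6.3, 2.5, 143.5], [-0.0034, -0.0113, -0.0002])
```

View pics/w6.png

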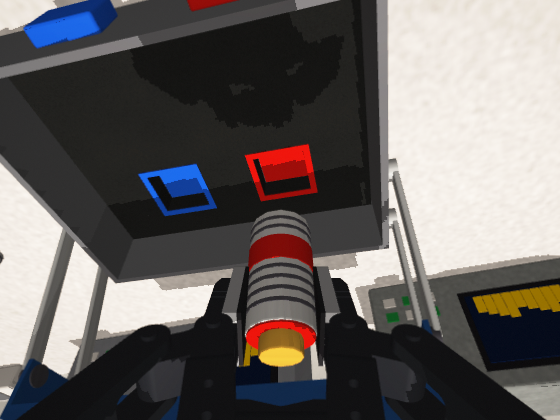

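The red attenuator is held between the jaws, with its brass top at (281,347). The red pocket is at (281,172) and the tray is well clear above. I'll check numerically that the attenuator is upright in the grip.

```bash
python3 - <<'E'
from h import *
s=robot.get_state();c=cal("wrist");p=np.array(s["tcp_pos"]);R=np.array(s["ee_rot"])
f=p+R@np.load("footR.npy");print(f,proj(c,[f,f+[0,0,62],f+R[:,0]*0+[14*R[0,0],14*R[1,0],0]]).round(1))
im=cv2.imread("pics/w6.png")[:,:,::-1].copy()
print(blobs(im,(16,120,120),(30,255,255),(240,300,320,380),50)[1],blobs(im,(174,150,80),(4,255,255),(240,205,325,340),50)[1])
print("bands",proj(c,[f+[0,0,h] for h in(36,40,44,48,52)]).round(0).tolist())
E
```

```text
[558.76637102 168.54332599 137.438616  ] [[279.  228.1]
 [278.1 357.5]
 [278.9 209.4]]
[([277.5, 348.5], [244, 329, 60, 38, 1576])] [([280.2, 248.9], [248, 234, 65, 38, 1444]), ([280.9, 328.6], [246, 320, 70, 20, 738])]
bands [[278.0, 294.0], [278.0, 302.0], [278.0, 312.0], [278.0, 321.0], [278.0, 331.0]]
```

Emit:
{"api": "arm_command", "payload": {
  "steps": [
    [[-2,1,35],[-0.001,-0.004,0]],
    [[-5,2,70],[-0.003,-0.011,0]],
    [[-7,2.4,100],[-0.0034,-0.011,0]],
    [[-7,2.4,116.6],[-0.0034,-0.011,0]],
    [[-7,2.4,116.6],[-0.0034,-0.011,0]],
    [[-7,2.4,116.6],[-0.0034,-0.011,0]]
  ]
}}

```text
t: 15.35
tcp_pos: [623.7, 150.3, 62.8]
ee_rot: [[-0.847, 0.309, 0.432], [0.276, 0.951, -0.14], [-0.454, 0.001, -0.891]]
ft_force: [-0.4, 1.0, -0.8]
finger_gap: 0.314
```

```bash
python3 - <<'E'
from h import *
s=robot.get_state();ft=np.load("footR.npy");R=Rt(-18,27);b=np.array([614.9,152.5,6])-R@ft
c=cal("wrist");p=np.array(s["tcp_pos"]);f=p+np.array(s["ee_rot"])@ft
print(s["tcp_pos"],"foot",f,rel(b,R))
im=robot.camera("wrist");cv2.imwrite("pics/w7.png",im[:,:,::-1])
m,_=blobs(im,(172,120,60),(4,255,255));n,_=blobs(im,(172,120,60),(4,255,255),(0,0,0,0))
cn=[k for k in cv2.findContours(m,0,2)[0] if cv2.contourArea(k)>150]
for k in cn:
    r=cv2.boundingRect(k); print(r,plane(c,[(r[0],r[1]),(r[0]+r[2],r[1]),(r[0]+r[2]/2,r[1]+r[3]/2)],24).round(1).tolist())
E
```

```text
[623.71461044 150.27315917  62.83996663] foot [615.77109226 152.88071105  36.66924945] ([14.6, -0.6, 27.0], [0.0006, 0.0003, -0.0007])
(245, 320, 72, 29) [[716.6, 94.0, 24.0], [732.9, 143.6, 24.0], [746.6, 111.7, 24.0]]
(248, 233, 65, 39) [[627.8, 131.5, 24.0], [638.6, 164.6, 24.0], [649.3, 142.8, 24.0]]
(213, 161, 120, 86) [[578.0, 134.7, 24.0], [594.4, 185.0, 24.0], [611.3, 151.2, 24.0]]
```

View pics/w7.png

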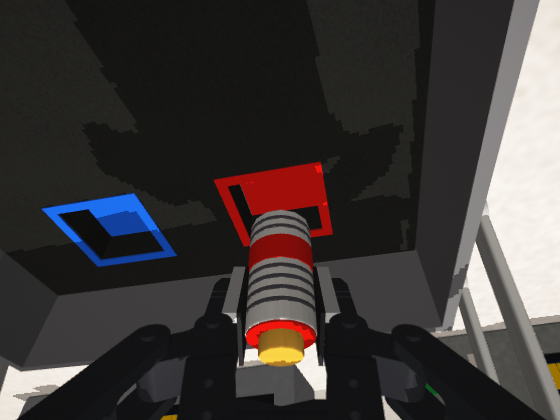

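The attenuator is over the red pocket. The visible frame corners are about (214,180), (321,163) and (332,235).

```bash
python3 - <<'E'
from h import *
c=cal("wrist");q=plane(c,[(214,180),(321,163),(332,235)],24);print(q.round(1).tolist(),"centre",(q[0]+q[2])/2)
E
```

```text
[[589.0, 130.5, 24.0], [594.7, 180.1, 24.0], [644.7, 174.4, 24.0]] centre [616.86507315 152.41720878  24.        ]
```

Emit:
{"api": "arm_command", "payload": {
  "steps": [
    [[5,-0.2,9],[0,0,0]],
    [[9,-0.4,17.5],[0,0,0]],
    [[12,-0.4,22.5],[0,0,0]],
    [[13.2,-0.4,25.5],[0,0,0]],
    [[13.2,-0.4,25.5],[0,0,0]],
    [[13.2,-0.4,25.5],[0,0,0]]
  ]
}}

```text
t: 16.0
tcp_pos: [624.1, 151.2, 34.6]
ee_rot: [[-0.847, 0.308, 0.434], [0.275, 0.951, -0.139], [-0.455, 0.002, -0.89]]
ft_force: [1.2, -1.1, -0.7]
finger_gap: 0.316
```

Emit:
{"api": "arm_command", "payload": {
  "steps": [
    [[0.3,0,0.6],[0,0,0]],
    [[0.6,0,1.2],[0,0,0]],
    [[0.6,0,1.2],[0,0,0]]
  ]
}}

```text
t: 16.3
tcp_pos: [623.9, 151.0, 32.8]
ee_rot: [[-0.847, 0.308, 0.433], [0.275, 0.951, -0.139], [-0.455, 0.002, -0.891]]
ft_force: [0.4, 0.2, -1.5]
finger_gap: 0.311
```

Emit:
{"api": "arm_command", "payload": {
  "steps": [
    [[0.3,0,0.6],[0,0,0]],
    [[0.6,0,1.2],[0,0,0]],
    [[0.6,0,1.2],[0,0,0]]
  ]
}}

```text
t: 16.6
tcp_pos: [623.9, 151.0, 31.2]
ee_rot: [[-0.847, 0.308, 0.433], [0.275, 0.951, -0.139], [-0.455, 0.001, -0.891]]
ft_force: [-0.3, 0.0, -0.5]
finger_gap: 0.307
```

Emit:
{"api": "arm_command", "payload": {
  "steps": [
    [[0.3,0,0.6],[0,0,0]],
    [[0.6,0,1.2],[0,0,0]],
    [[0.6,0,1.2],[0,0,0]]
  ]
}}

```text
t: 16.9
tcp_pos: [624.0, 151.0, 31.2]
ee_rot: [[-0.847, 0.308, 0.434], [0.275, 0.951, -0.139], [-0.456, 0.002, -0.89]]
ft_force: [-2.7, -0.9, 7.6]
finger_gap: 0.312
```

Contact at 7.6 N means it is on the floor. Releasing and backing out along the tool axis.

Emit:
{"api": "arm_command", "payload": {
  "steps": [
    [[0,0,0],[0,0,0]],
    [[0,0,0],[0,0,0]],
    [[0,0,0],[0,0,0]],
    [[0,0,0],[0,0,0]],
    [[0,0,-10],[0,0,0]],
    [[0,0,-40],[0,0,0]],
    [[0,0,-80],[0,0,0]],
    [[0,0,-120],[0,0,0]],
    [[0,0,-150],[0,0,0]],
    [[0,0,-150],[0,0,0]],
    [[0,0,-150],[0,0,0]]
  ],
  "fingers": -0.6
}}

```text
t: 18.0
tcp_pos: [558.9, 172.3, 164.8]
ee_rot: [[-0.846, 0.307, 0.435], [0.275, 0.952, -0.137], [-0.456, 0.003, -0.89]]
ft_force: [-0.1, -0.6, -0.3]
finger_gap: 0.8
```

```bash
python3 - <<'E'
from h import *
s=robot.get_state();c=cal("wrist");im=robot.camera("wrist");cv2.imwrite("pics/w8.png",im[:,:,::-1])
print(s["t"],s["tcp_pos"],s["finger_gap"])
print("brass",[(x,plane(c,[x[0]],66).round(1).tolist()) for x in blobs(im,(14,100,80),(30,255,255),amin=80)[1]])
R=Rt(-55,27);a=np.array([595,-313.5,44])-80*R[:,2]
print(a,rel([480,-60,210],Rt(-36,27)),rel(a,R))
E
```

```text
18.0 [558.86097234 172.29140853 164.76902182] 0.799606013411732
brass [(([279.5, 214.6], [269, 204, 22, 22, 389]), [[614.4, 154.8, 66.0]]), (([510.0, 299.6], [463, 284, 93, 32, 1792]), [[799.8, 333.2, 66.0]]), (([221.7, 352.1], [184, 336, 74, 35, 1472]), [[824.3, 12.4, 66.0]])]
[ 574.16813976 -283.74902032  115.28052194] ([-18.2, -244.7, -43.3], [0.1447, 0.0005, 0.2805]) ([-116.4, -428.8, 112.9], [0.2953, 0.0002, 0.5759])
```

View pics/w8.png

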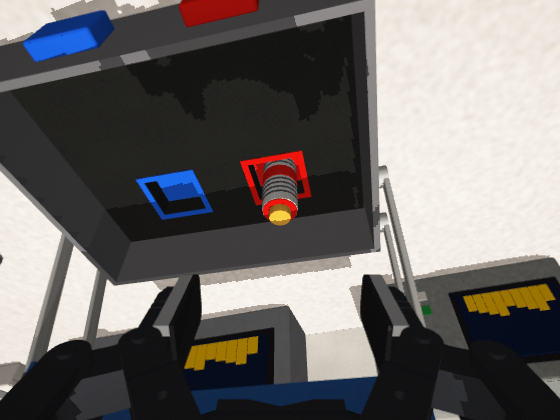

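The red attenuator stands upright in the red pocket at (280,190), and its top at (614,155) agrees with the pocket centre. Going for blue.

Emit:
{"api": "arm_command", "payload": {
  "steps": [
    [[-4,-50,-10],[0.03,0,0.06]],
    [[-8,-100,-20],[0.06,0,0.12]],
    [[-12,-150,-28],[0.09,0,0.18]],
    [[-15,-200,-37],[0.12,0,0.24]],
    [[-18,-245,-43],[0.145,0,0.28]],
    [[-40,-280,-13],[0.17,0,0.34]],
    [[-60,-315,17],[0.2,0,0.4]],
    [[-78,-350,47],[0.23,0,0.46]],
    [[-97,-390,80],[0.26,0,0.52]],
    [[-116.4,-429,113],[0.295,0,0.576]],
    [[-116.4,-429,113],[0.295,0,0.576]],
    [[-116.4,-429,113],[0.295,0,0.576]],
    [[-116.4,-429,113],[0.295,0,0.576]],
    [[-116.4,-429,113],[0.295,0,0.576]],
    [[-116.4,-429,113],[0.295,0,0.576]]
  ],
  "fingers": -1
}}

```text
t: 19.55
tcp_pos: [574.0, -282.7, 116.0]
ee_rot: [[-0.512, 0.818, 0.262], [0.729, 0.575, -0.372], [-0.455, 0.001, -0.891]]
ft_force: [-0.5, 0.0, -0.4]
finger_gap: 1.001
```

```bash
python3 -c "
from h import *
brass('w9','blue')
s=robot.get_state();print(np.round(s['joints'],1),np.round(s['qvel'],1))
R=Rt(-55,27)
print(rel(np.array([595,-313.5,44])+20*R[:,2],R))"
```

```text
19.55 [ 574.  -282.7  116. ]
blue [(([279.4, 186.8], [259, 178, 41, 26, 506]), [[579.7, -289.9, 40.0]]), (([279.2, 229.3], [259, 220, 41, 24, 417]), [[601.9, -321.8, 40.0]])]
brass [(([489.3, 152.5], [471, 134, 37, 35, 869]), [[640.6, -198.1, 60.0]]), (([279.1, 239.9], [266, 227, 27, 25, 488]), [[594.6, -311.5, 60.0]]), (([66.8, 340.5], [37, 320, 71, 45, 1854]), [[519.8, -533.0, 60.0]]), (([172.8, 361.4], [157, 343, 29, 36, 651]), [[615.4, -523.4, 60.0]])]
[-21.7  21.8 106.9 -28.5  31.3 -34.8] [-0.2  0.1 -0.4 -0.2  0.1 -0. ]
([-0.2, -0.8, 101.1], [0.0015, 0.001, 0.0007])
```

Emit:
{"api": "arm_command", "payload": {
  "steps": [
    [[1.3,0,30],[0,0.001,0]],
    [[1.3,0,60],[0,0.001,0]],
    [[1.3,0,85],[0,0.001,0]],
    [[1.3,0,100.4],[0,0.001,0]],
    [[1.3,0,100.4],[0,0.001,0]],
    [[1.3,0,100.4],[0,0.001,0]]
  ]
}}

```text
t: 20.2
tcp_pos: [599.9, -319.8, 25.7]
ee_rot: [[-0.511, 0.819, 0.261], [0.73, 0.574, -0.371], [-0.453, 0.0, -0.891]]
ft_force: [0.7, -0.1, 0.4]
finger_gap: 0.999
```

Emit:
{"api": "arm_command", "payload": {
  "steps": [
    [[0,0,0],[0,0,0]],
    [[0,0,0],[0,0,0]],
    [[0,0,0],[0,0,0]],
    [[0,0,0],[0,0,0]],
    [[0,0,0],[0,0,0]],
    [[0,0,0],[0,0,0]],
    [[0,0,0],[0,0,0]]
  ],
  "fingers": 1,
  "newtons": 40
}}

```text
t: 20.9
tcp_pos: [600.2, -320.4, 26.1]
ee_rot: [[-0.511, 0.819, 0.261], [0.73, 0.573, -0.372], [-0.454, 0.001, -0.891]]
ft_force: [-1.6, 2.7, 5.2]
finger_gap: 0.313
```

```bash
python3 - <<'E'
from h import *
s=robot.get_state();p=np.array(s["tcp_pos"]);R0=np.array(s["ee_rot"]);print(p,s["finger_gap"])
foot=np.array([594.6,-311.7,0.]); ft=R0.T@(foot-p); ft[1]=0; print("foot in tool",ft); np.save("footB.npy",ft)
R=Rt(-18,27);b=np.array([606.2,62.9,6])-R@ft;w1=b+[0,0,30];w0=w1-120*R[:,2]
print("lift",rel(p+[0,0,80],R0,p,R0),"m",rel([480,-60,210],Rt(-36,27)),"w0",w0,rel(w0,R))
E
```

```text
[ 600.17565468 -320.39320794   26.07266685] 0.3133276465353835
foot in tool [21.0369896   0.         18.54011141]
lift ([-36.3, 0.1, -71.3], [0.0, 0.0, 0.0]) m ([167.9, 51.1, -292.0], [-0.1498, 0.0005, -0.296]) w0 [564.20914345  76.54365636 168.99073655] ([243.2, 198.3, -284.2], [-0.2925, 0.0006, -0.5759])
```

Emit:
{"api": "arm_command", "payload": {
  "steps": [
    [[-18,0,-36],[0,0,0]],
    [[-36,0,-71],[0,0,0]],
    [[10,10,-115],[-0.03,0,-0.06]],
    [[50,22,-160],[-0.06,0,-0.13]],
    [[90,32,-205],[-0.1,0,-0.2]],
    [[130,42,-250],[-0.125,0,-0.25]],
    [[168,51,-292],[-0.15,0,-0.296]],
    [[190,90,-290],[-0.19,0,-0.38]],
    [[210,130,-288],[-0.23,0,-0.46]],
    [[228,168,-286],[-0.265,0,-0.52]],
    [[243,198,-284],[-0.2925,0,-0.576]],
    [[243,198,-284],[-0.2925,0,-0.576]],
    [[243,198,-284],[-0.2925,0,-0.576]],
    [[243,198,-284],[-0.2925,0,-0.576]],
    [[243,198,-284],[-0.2925,0,-0.576]],
    [[243,198,-284],[-0.2925,0,-0.576]]
  ]
}}

```text
t: 22.5
tcp_pos: [563.5, 74.9, 168.5]
ee_rot: [[-0.847, 0.311, 0.431], [0.277, 0.951, -0.141], [-0.453, -0.0, -0.891]]
ft_force: [-0.3, 0.2, -1.9]
finger_gap: 0.315
```

```bash
cat > chk.py <<'E'
from h import *
def go(name):
    s=robot.get_state();ft=np.load("footB.npy");R=Rt(-18,27);b=np.array([606.5,62.9,6])-R@ft
    c=cal("wrist");p=np.array(s["tcp_pos"]);f=p+np.array(s["ee_rot"])@ft
    print(s["t"],p,s["finger_gap"],np.round(s["joints"],1),"foot",f,"w1",rel(b+[0,0,30],R),"b",rel(b,R))
    im=robot.camera("wrist");cv2.imwrite(f"pics/{name}.png",im[:,:,::-1])
    print("pred foot/top",proj(c,[f,f+[0,0,58]]).round(0).tolist(),"brass",blobs(im,(16,120,120),(30,255,255),(230,300,330,380),50)[1])
    m,_=blobs(im,(105,120,60),(125,255,255))
    for k in cv2.findContours(m,0,2)[0]:
        if cv2.contourArea(k)>300: print(cv2.boundingRect(k),cv2.minAreaRect(plane(c,k.reshape(-1,2),24)[:,:2].astype(np.float32)))
E
python3 -c "
import chk;chk.go('w10')"
```

```text
22.5 [563.52620886  74.93372803 168.49177694] 0.31531384855207845 [ 11.8  12.3 111.9 -23.6  34.3 -43. ] foot [553.69336739  78.14463547 142.42847008] w1 ([-0.7, 1.9, 119.8], [-0.0009, -0.0006, -0.0015]) b ([12.9, 1.9, 146.5], [-0.0009, -0.0006, -0.0015])
pred foot/top [[279.0, 226.0], [279.0, 345.0]] brass [([279.4, 347.5], [245, 328, 59, 39, 1517])]
(236, 363, 90, 43) ((1089.8699951171875, -100.49533081054688), (169.70425415039062, 204.126220703125), 76.9220199584961)
(456, 344, 104, 76) ((1221.6763916015625, 355.2789306640625), (473.7237854003906, 121.73139190673828), 24.24536895751953)
(245, 319, 72, 31) ((895.42333984375, -31.883773803710938), (100.80179595947266, 90.41876220703125), 69.14170837402344)
(248, 233, 65, 39) ((718.6141357421875, 25.882335662841797), (70.44074249267578, 63.135398864746094), 70.33247375488281)
(243, 130, 74, 60) ((605.8380737304688, 62.81185531616211), (50.44637680053711, 50.9832878112793), 84.19032287597656)
```

Emit:
{"api": "arm_command", "payload": {
  "steps": [
    [[0,1,40],[0,0,0]],
    [[-0.5,1.9,80],[-0.001,0,-0.0015]],
    [[-0.6,1.9,110],[-0.001,0,-0.0015]],
    [[-0.6,1.9,119.8],[-0.001,0,-0.0015]],
    [[-0.6,1.9,119.8],[-0.001,0,-0.0015]],
    [[4,1.9,128.7],[-0.001,0,-0.0015]],
    [[8.4,1.9,137.6],[-0.001,0,-0.0015]],
    [[11,1.9,142.6],[-0.001,0,-0.0015]],
    [[12.4,1.9,145.4],[-0.001,0,-0.0015]],
    [[12.4,1.9,145.4],[-0.001,0,-0.0015]],
    [[12.4,1.9,145.4],[-0.001,0,-0.0015]]
  ]
}}

```text
t: 23.65
tcp_pos: [617.2, 61.0, 34.3]
ee_rot: [[-0.847, 0.307, 0.433], [0.274, 0.952, -0.139], [-0.455, 0.001, -0.891]]
ft_force: [0.2, -0.0, -1.7]
finger_gap: 0.315
```

Emit:
{"api": "arm_command", "payload": {
  "steps": [
    [[0.3,0,0.6],[0,0,0]],
    [[0.6,0,1.2],[0,0,0]],
    [[0.6,0,1.2],[0,0,0]]
  ]
}}

```text
t: 23.95
tcp_pos: [616.9, 60.9, 31.9]
ee_rot: [[-0.848, 0.307, 0.432], [0.274, 0.952, -0.139], [-0.454, 0.0, -0.891]]
ft_force: [-0.8, 0.4, -1.7]
finger_gap: 0.314
```

Emit:
{"api": "arm_command", "payload": {
  "steps": [
    [[0.3,0,0.6],[0,0,0]],
    [[0.6,0,1.2],[0,0,0]],
    [[0.6,0,1.2],[0,0,0]]
  ]
}}

```text
t: 24.25
tcp_pos: [617.0, 60.8, 31.1]
ee_rot: [[-0.848, 0.307, 0.432], [0.274, 0.952, -0.139], [-0.454, 0.0, -0.891]]
ft_force: [-2.8, -0.1, 5.2]
finger_gap: 0.313
```

Emit:
{"api": "arm_command", "payload": {
  "steps": [
    [[0,0,0],[0,0,0]],
    [[0,0,0],[0,0,0]],
    [[0,0,0],[0,0,0]],
    [[0,0,0],[0,0,0]],
    [[0,0,-10],[0,0,0]],
    [[0,0,-40],[0,0,0]],
    [[0,0,-80],[0,0,0]],
    [[0,0,-120],[0,0,0]],
    [[0,0,-150],[0,0,0]],
    [[0,0,-150],[0,0,0]],
    [[0,0,-150],[0,0,0]]
  ],
  "fingers": -0.6
}}

```text
t: 25.35
tcp_pos: [552.4, 82.0, 164.9]
ee_rot: [[-0.847, 0.307, 0.433], [0.274, 0.952, -0.139], [-0.455, 0.001, -0.891]]
ft_force: [0.2, 0.6, -0.7]
finger_gap: 0.799
```

```bash
python3 - <<'E'
from h import *
s=robot.get_state();c=cal("wrist");im=robot.camera("wrist");cv2.imwrite("pics/w11.png",im[:,:,::-1])
print(s["t"],s["tcp_pos"],s["finger_gap"])
print("brass",[(x,plane(c,[x[0]],66).round(1).tolist()) for x in blobs(im,(14,100,80),(30,255,255),amin=80)[1]])
p=np.array(s["tcp_pos"])
print(rel(p+[-15,5,130],Rt(-18,27)),rel([560,112,330],Rt(-6)),rel([643.6,103.5,316],Rt(-6)))
from kin import *
path([(p,np.array(s["ee_rot"])),(p+[-15,5,130],Rt(-18,27)),([560,112,330],Rt(-6)),([643.6,103.5,316],Rt(-6)),([643.6,103.5,223],Rt(-6)),([499,119,111],Rt(-6))],s["joints"])
E
```

```text
25.35 [552.36294504  81.99110433 164.86799547] 0.7988871009399751
brass [(([402.2, 193.9], [390, 183, 26, 23, 464]), [[614.3, 153.3, 66.0]]), (([279.7, 213.6], [269, 203, 22, 22, 391]), [[606.7, 64.9, 66.0]]), (([34.1, 288.3], [24, 281, 21, 15, 238]), [[631.7, -184.7, 66.0]]), (([280.5, 345.8], [231, 329, 99, 35, 2039]), [[822.9, -4.0, 66.0]])]
([-45.6, 0.5, -124.0], [0.0008, -0.0008, 0.0017]) ([-73.9, 31.3, -149.0], [-0.0488, 0.4687, -0.2037]) ([-140.8, 48.9, -99.3], [-0.0488, 0.4687, -0.2037])
[0.0, 2.4, 14.2, 2.2, 102.7, -17.6, 53.1, -49.9] min j5 36.1 maxstep 2.5 err 0.0
[0.0, 4.5, 7.1, 13.9, 77.4, 0.0, 88.7, -76.9] min j5 57.3 maxstep 5.3 err 0.0
[0.0, 1.2, 5.4, 21.2, 68.6, -0.0, 90.2, -78.6] min j5 88.8 maxstep 1.2 err 0.0
[0.0, 1.4, 5.4, 24.1, 77.2, -0.0, 78.7, -78.6] min j5 78.7 maxstep 1.4 err 0.0
[0.0, 3.0, 8.7, 19.9, 102.9, -0.0, 57.1, -75.3] min j5 57.1 maxstep 3.5 err 0.0
```

View pics/w11.png

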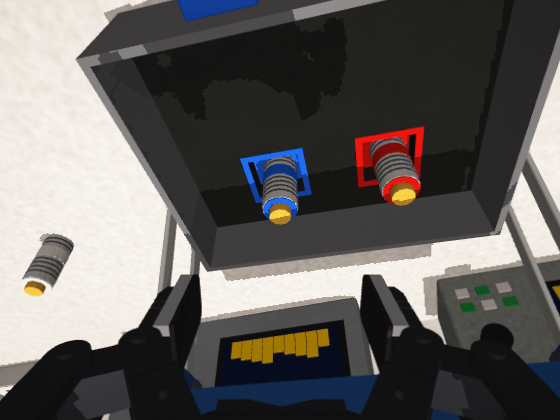

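Both attenuators stand upright in their matching pockets: blue at (280,190), red at (395,165). White is untouched at (48,265). Next I go back over the tab.

Emit:
{"api": "arm_command", "payload": {
  "steps": [
    [[-15,0,-40],[0,0,0]],
    [[-30,0.5,-80],[0,0,0]],
    [[-45,1,-124],[0,0,0]],
    [[-54,10,-132],[-0.012,0.12,-0.05]],
    [[-63,20,-140],[-0.025,0.24,-0.1]],
    [[-70,28,-146],[-0.037,0.36,-0.155]],
    [[-74,31,-149],[-0.049,0.469,-0.204]],
    [[-107,40,-124],[-0.049,0.469,-0.204]],
    [[-141,49,-99],[-0.049,0.469,-0.204]],
    [[-141,49,-99],[-0.049,0.469,-0.204]],
    [[-141,49,-99],[-0.049,0.469,-0.204]],
    [[-141,49,-99],[-0.049,0.469,-0.204]]
  ],
  "fingers": -1
}}

```text
t: 26.6
tcp_pos: [643.2, 103.3, 314.6]
ee_rot: [[-0.994, 0.105, -0.003], [0.105, 0.994, -0.0], [0.003, -0.001, -1.0]]
ft_force: [-0.5, 0.6, -0.0]
finger_gap: 0.999
```

```bash
python3 - <<'E'
from h import *
s=robot.get_state();c=cal("wrist");im=robot.camera("wrist");cv2.imwrite("pics/w12.png",im[:,:,::-1])
print(s["t"],s["tcp_pos"],s["finger_gap"],np.round(s["qvel"],1))
hsv=cv2.cvtColor(im,cv2.COLOR_RGB2HSV)
m,b=blobs(im,(9,200,150),(15,255,255),amin=100)
for ce,st in b:
    x,y,w,h,a=st; print(ce,st,plane(c,[(x+w/2,y),(x+w/2,y+h),ce],255).round(1).tolist())
print(rel([643.6,103.5,223],Rt(-6)))
E
```

```text
26.6 [643.23091254 103.29172797 314.61676777] 0.999203218983317 [ 0.4 -2.   0.1  0.1 -0.1 -0. ]
[280.5, 231.4] [270, 205, 22, 54, 1180] [[625.8, 106.0, 255.0], [660.3, 102.4, 255.0], [642.2, 104.0, 255.0]]
([-0.7, 0.1, 92.6], [-0.0002, -0.0019, 0.0001])
```

Emit:
{"api": "arm_command", "payload": {
  "steps": [
    [[-0.5,0.5,40],[0,-0.002,0]],
    [[-0.5,0.5,70],[0,-0.002,0]],
    [[-0.5,0.5,86],[0,-0.002,0]],
    [[-0.5,0.5,92],[0,-0.002,0]],
    [[-0.5,0.5,92],[0,-0.002,0]],
    [[-0.5,0.5,92],[0,-0.002,0]]
  ]
}}

```text
t: 27.25
tcp_pos: [645.1, 104.2, 226.0]
ee_rot: [[-0.995, 0.104, 0.005], [0.104, 0.995, 0.0], [-0.005, 0.001, -1.0]]
ft_force: [-0.1, -1.4, 0.7]
finger_gap: 0.994
```

Emit:
{"api": "arm_command", "payload": {
  "steps": [
    [[0,0,0],[0,0,0]],
    [[0,0,0],[0,0,0]],
    [[0,0,0],[0,0,0]],
    [[0,0,0],[0,0,0]],
    [[0,0,0],[0,0,0]],
    [[0,0,0],[0,0,0]],
    [[0,0,0],[0,0,0]],
    [[0,0,0],[0,0,0]]
  ],
  "fingers": 1,
  "newtons": 60
}}

```text
t: 28.05
tcp_pos: [644.6, 103.3, 224.5]
ee_rot: [[-0.995, 0.105, 0.002], [0.105, 0.995, -0.001], [-0.002, -0.001, -1.0]]
ft_force: [-0.0, -3.8, 2.5]
finger_gap: 0.154
```

```bash
python3 - <<'E'
import numpy as np
f=lambda q:np.array([-115*(1-np.cos(q)),-115*np.sin(q)])
for a,b in((1.83,0.92),(0.92,0.0)):
    print([(f(q)-f(a)).round(1).tolist() for q in np.linspace(a,b,21)[1:]])
from station import robot
s=robot.get_state();print(s["tcp_pos"],np.round(s["ee_rot"],4).tolist(),s["ft_force"],s["finger_gap"])
E
```

```text
[[5.1, -1.2], [10.2, -2.2], [15.4, -3.0], [20.6, -3.5], [25.8, -3.8], [31.1, -3.8], [36.3, -3.6], [41.5, -3.2], [46.7, -2.5], [51.8, -1.6], [57.0, -0.5], [62.0, 0.9], [67.0, 2.4], [71.9, 4.3], [76.7, 6.3], [81.4, 8.6], [86.0, 11.0], [90.5, 13.7], [94.9, 16.6], [99.1, 19.7]]
[[4.1, 3.3], [8.1, 6.8], [11.9, 10.5], [15.6, 14.3], [19.0, 18.3], [22.3, 22.4], [25.4, 26.8], [28.3, 31.2], [30.9, 35.8], [33.4, 40.4], [35.6, 45.2], [37.6, 50.1], [39.4, 55.1], [41.0, 60.2], [42.3, 65.3], [43.4, 70.5], [44.2, 75.7], [44.8, 80.9], [45.2, 86.2], [45.3, 91.5]]
[644.62145412 103.33644919 224.52727258] [[-0.9945, 0.1045, 0.0021], [0.1045, 0.9945, -0.001], [-0.0022, -0.0007, -1.0]] [-0.00756504 -3.75339144  2.45965893] 0.15441740733100282
```

Emit:
{"api": "arm_command", "payload": {
  "steps": [
    [[5,0,-1.2],[0,0,0]],
    [[10,0,-2.2],[0,0,0]],
    [[15.4,0,-3],[0,0,0]],
    [[20.6,0,-3.5],[0,0,0]],
    [[25.8,0,-3.8],[0,0,0]],
    [[31,0,-3.8],[0,0,0]],
    [[36.3,0,-3.6],[0,0,0]],
    [[41.5,0,-3.2],[0,0,0]],
    [[46.7,0,-2.5],[0,0,0]],
    [[51.8,0,-1.6],[0,0,0]],
    [[57,0,-0.5],[0,0,0]],
    [[62,0,0.9],[0,0,0]],
    [[67,0,2.4],[0,0,0]],
    [[72,0,4.3],[0,0,0]],
    [[76.7,0,6.3],[0,0,0]],
    [[81.4,0,8.6],[0,0,0]],
    [[86,0,11],[0,0,0]],
    [[90.5,0,13.7],[0,0,0]],
    [[95,0,16.6],[0,0,0]],
    [[99,0,19.7],[0,0,0]]
  ]
}}

```text
t: 30.05
tcp_pos: [543.5, 113.9, 203.3]
ee_rot: [[-0.995, 0.104, -0.002], [0.104, 0.995, -0.001], [0.002, -0.001, -1.0]]
ft_force: [-3.5, -4.4, -0.7]
finger_gap: 0.156
```

Emit:
{"api": "arm_command", "payload": {
  "steps": [
    [[4,0,3.3],[0,0,0]],
    [[8,0,6.8],[0,0,0]],
    [[12,0,10.5],[0,0,0]],
    [[15.6,0,14.3],[0,0,0]],
    [[19,0,18.3],[0,0,0]],
    [[22.3,0,22.4],[0,0,0]],
    [[25.4,0,26.8],[0,0,0]],
    [[28.3,0,31.2],[0,0,0]],
    [[31,0,35.8],[0,0,0]],
    [[33.4,0,40.4],[0,0,0]],
    [[35.6,0,45.2],[0,0,0]],
    [[37.6,0,50],[0,0,0]],
    [[39.4,0,55],[0,0,0]],
    [[41,0,60.2],[0,0,0]],
    [[42.3,0,65.3],[0,0,0]],
    [[43.4,0,70.5],[0,0,0]],
    [[44.2,0,75],[0,0,0]],
    [[44.8,0,79],[0,0,0]],
    [[45,0,82],[0,0,0]],
    [[45.2,0,84],[0,0,0]]
  ]
}}

```text
t: 32.05
tcp_pos: [500.7, 118.3, 119.2]
ee_rot: [[-0.995, 0.104, 0.001], [0.104, 0.995, -0.001], [-0.001, -0.001, -1.0]]
ft_force: [1.3, -6.6, -4.2]
finger_gap: 0.153
```

Emit:
{"api": "arm_command", "payload": {
  "steps": [
    [[0,0,1],[0,0,0]],
    [[0.1,0,2],[0,0,0]],
    [[0.1,0,3],[0,0,0]],
    [[0.1,0,4],[0,0,0]],
    [[0.1,0,5],[0,0,0]],
    [[0.1,0,5.5],[0,0,0]],
    [[0.1,0,5.5],[0,0,0]],
    [[0.1,0,5.5],[0,0,0]]
  ]
}}

```text
t: 32.85
tcp_pos: [500.6, 118.3, 113.8]
ee_rot: [[-0.995, 0.104, 0.001], [0.104, 0.995, -0.001], [-0.001, -0.001, -1.0]]
ft_force: [1.6, -5.9, -5.3]
finger_gap: 0.151
```

Emit:
{"api": "arm_command", "payload": {
  "steps": [
    [[0,0,0.5],[0,0,0]],
    [[0,0,1],[0,0,0]],
    [[0,0,1.5],[0,0,0]],
    [[0,0,1.5],[0,0,0]]
  ]
}}

```text
t: 33.25
tcp_pos: [500.6, 118.3, 113.4]
ee_rot: [[-0.995, 0.104, 0.001], [0.104, 0.995, -0.001], [-0.001, -0.001, -1.0]]
ft_force: [-0.9, -6.5, 3.3]
finger_gap: 0.151
```

Emit:
{"api": "arm_command", "payload": {
  "steps": [
    [[0,0,0.5],[0,0,0]],
    [[0,0,1],[0,0,0]],
    [[0,0,1],[0,0,0]]
  ]
}}

```text
t: 33.55
tcp_pos: [500.6, 118.4, 113.3]
ee_rot: [[-0.995, 0.104, 0.002], [0.104, 0.995, -0.001], [-0.002, -0.001, -1.0]]
ft_force: [-2.6, -5.9, 9.2]
finger_gap: 0.155
```

The tray is on its stop: the height holds at 113.3 and the force is 9 N upward. Releasing, retreating and checking.

Emit:
{"api": "arm_command", "payload": {
  "steps": [
    [[0,0,-0.8],[0,0,0]],
    [[0,0,-0.8],[0,0,0]],
    [[0,0,-0.8],[0,0,0]],
    [[0,0,-0.8],[0,0,0]],
    [[0,0,-0.8],[0,0,0]],
    [[0,0,-0.8],[0,0,0]],
    [[0,0,-30],[0,0,0]],
    [[0,0,-70],[0,0,0]],
    [[0,0,-110],[0,0,0]],
    [[60,0,-140],[0,0,0]],
    [[60,0,-140],[0,0,0]],
    [[60,0,-140],[0,0,0]]
  ],
  "fingers": -1
}}

```text
t: 34.75
tcp_pos: [439.6, 125.5, 253.4]
ee_rot: [[-0.995, 0.103, 0.003], [0.103, 0.995, 0.001], [-0.003, 0.001, -1.0]]
ft_force: [0.6, -0.6, -0.1]
finger_gap: 1.001
```

```bash
python3 - <<'E'
from h import *
s=robot.get_state();print(s["t"],s["tcp_pos"],s["finger_gap"],s["ft_force"])
c=cal("wrist");im=robot.camera("wrist")
for ce,st in blobs(im,(9,200,150),(15,255,255),amin=100)[1]:
    x,y,w,h,a=st; print("tab z144",plane(c,[(x+w/2,y+h/2)],144).round(1).tolist())
T=robot.camera("top");S=robot.camera("side");A=cv2.imread("pics/side0.png")[:,:,::-1]
d=(cv2.absdiff(A,S).max(2)>40).astype(np.uint8);n,l,st,ce=cv2.connectedComponentsWithStats(d)
print("side diffs",[st[i].tolist() for i in range(1,n) if st[i][4]>12])
o=np.zeros((420,800,3),np.uint8);o[:,:440]=S[:,120:];o[:,440:]=T[100:310,180:360].repeat(2,0).repeat(2,1)
cv2.imwrite("pics/fin.png",o[:,:,::-1])
E
```

```text
34.75 [439.55881101 125.5427232  253.36938966] 1.0012039122907517 [ 0.55676816 -0.64764242 -0.10624061]
tab z144 [[498.6, 119.5, 144.0]]
side diffs [[98, 0, 45, 35, 348], [133, 0, 32, 23, 294], [165, 2, 14, 20, 88], [72, 8, 16, 11, 52], [36, 10, 9, 8, 17], [26, 21, 6, 9, 14], [19, 22, 6, 8, 17], [145, 26, 16, 14, 86], [168, 32, 109, 42, 1776], [43, 35, 13, 13, 45], [161, 68, 9, 3, 13], [30, 76, 19, 40, 253], [241, 79, 29, 58, 1173], [91, 123, 49, 92, 2974], [41, 125, 73, 171, 5357], [245, 130, 9, 9, 32], [187, 150, 5, 7, 18], [257, 152, 11, 16, 119], [174, 162, 7, 10, 21], [194, 163, 7, 7, 25], [183, 168, 6, 6, 14], [190, 168, 6, 7, 13], [148, 182, 41, 74, 1140], [175, 205, 104, 80, 2337], [316, 264, 10, 19, 162], [112, 273, 8, 13, 28], [350, 284, 12, 19, 174], [134, 301, 23, 11, 89]]
```

View pics/fin.png

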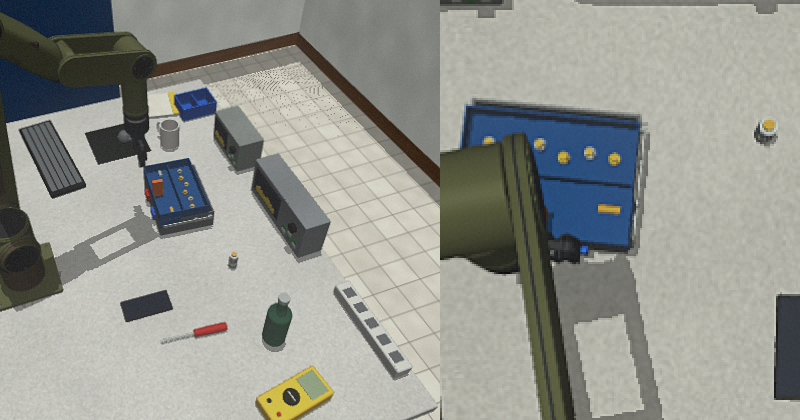

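The box is shut: the tab is back at (498.6, 119.5), against (498.3, 119.7) at the start. White, phone, driver and flask show no change in the side view, and the gripper is clear.

```bash
python3 -c "
from station import robot
print(robot.close_job())"
```

```text
the job is handed in; nothing more can be done
None
```

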